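# Fit the pocket wheel and stirrer to the tablet counter

## Robot

A 6-joint arm with a two-finger parallel gripper is mounted at the origin on the work surface. World frame = base frame: x ahead of the robot, y to its left, z up, the work surface at z = 0. Lengths are in mm, angles in rad, forces in N, time in s.
With the tool pointing down it reaches from about 300 to 950 mm from the base axis. Payload 3.1 kg.
Tool frame: the origin (TCP) lies midway between the tips of the shut fingers; the grasp point (between the pads) lies 19 mm behind it; z points along the fingers, y is the direction in which the jaws open and shut (so a half turn about z gives the same grasp; the last joint's range is limited). The gripper opens to 85 mm and grips with 20 to 120 N. Pads are 22 mm wide; open, the fingers measure 114 mm over their backs; the gripper's body (76 mm by 85 mm) begins 54 mm behind the grasp point. The pads swing forward as they close: fully open they stand 13 mm farther back than shut.
Start: joints at [1.147, 0.308, 1.634, -0, 1.2, -0.07], TCP at [216.566, 586.286, 231.272] pointing down, gripper open.
Joint ranges: [-3.06, 3.06], [-0.79, 1.96], [0.05, 2.63], [-1.19, 4.34], [0.05, 2.64], [-2.94, 2.94]. Speed limits (rad/s): [2.79, 2.79, 3.14, 3.14, 3.14, 3.14].

## Interface

Orientations are given as a unit quaternion [w, x, y, z].
In Python, from workcell import r gives the robot as it stands.
- The arm moves only by the shell command python3 -m pendant 'ROWS' [FORCE]. ROWS is JSON, a list of rows, each a list of 7 numbers: the closure, from 0 (fully open) to 1 (shut), then the shift along the tool's x, y, z in mm, then the turn, a rotation vector about the tool's x, y, z in degrees. A call has 1 to 5 rows; each row shifts and turns the commanded pose from where the row before left it, along the tool's axes as they then stand; what a row does not reach is not made up. A row lasts 1/10 s, in which the tool goes at most 50 mm and 8.59 degrees, less where a joint would pass 70% of its speed; a pose out of reach is approached as far as the arm can. A call is refused whole if a number of a shift passes 50 or a number of a turn 8.59, either way. A call with a gripper value outside its range is refused whole. The fingers move at their own pace and stop on an object; FORCE is the grip in N (left out, the last holds). Time passes only in rows, so rows that do not move let the fingers close. It gives the time, the measured TCP pose, the force and the opening at its end, in the units of the state.
- r.get_obs(): the state, without advancing time (a new reading comes with each control period).
- r.snapshot(name): name is "scene" or "top" or "wrist"; returns a dict with "color" (420x560x3 uint8, blue, green, red), "depth" (420x560 float32, mm along the optical axis (not along the pixel's ray), 0 where there is no reading), "fov_y" (degrees; the focal length in pixels is half the picture's height over the tangent of half this angle, whatever the lens; pixels are square), "cx", "cy" (the principal point, pixels), "position" and "attitude" of the camera in the world. Camera axes: x right, y down, z forward; pixel columns grow to the right and rows downward; lengths in mm; the calibration is good to about 2 mm. A picture is of the moment at which its call begins.
- r.hand_in(): hands the job in, once; it reports no verdict.
The state is a dict: "t": time; "joint_pos": joint angles; "qvel": joint speeds; "joint_torque": joint torques, N m; "tool_pos": TCP position; "orientation": TCP orientation; "ft_force": force on the tool from outside, world axes, zero at the start; "moment": the same for the moment, N m; "opening": finger opening in mm.
Only numpy, scipy, OpenCV 4.12 (cv2) and the standard library are available. Lean on these libraries where they do the work, as an engineer would, in place of code of your own. Each camera call takes 0.05 s, during which the arm holds its last target.

## Task

Set up the tablet counter: take the wheel with the six large pockets from the tray, slide it onto the splined drive hub on the sloping deck, feeling round for the master spline rather than forcing it, until it sits fully home on the seat, then slide the stirrer onto the same hub until it sits fully home on the wheel. Leave the twelve-pocket wheel, the bottle and the tub where they are.

Things in the scene. Friction and masses are not known exactly. Their poses are not given: they have to be found in the camera images.
- counter: Ivory tablet counter fixed on the bench: foot 250 x 220 mm, and a head whose deck leans 30 degrees from level towards its front (-x). Origin: on the bench, straight below the centre of the drive hub's seat; z up.
- deck: The counter's sloping deck. Origin: centre of the face of the round seat (50 mm across) at the foot of the drive hub, 8 mm above the deck, 125 mm above the bench. z is the hub's axis, up out of the deck, 30 degrees from vertical; x points straight uphill. The hub is held firm by its gearing; it has stopped with its master spline up to 1.2 rad either side of x, and no reading gives that angle.
- nose (a point): Tip of the steel hub, 52 mm above the seat on its axis (axes as the deck's). The hub's core is 24 mm across, to 46 mm above the seat, then tapers to 14 mm at the tip. Four splines 90 degrees apart reach 20 mm from the axis: three are 5 mm wide and end 38 mm above the seat, the master spline is 14 mm wide.
- spline_top (a point): Point on the hub's axis 41 mm above the seat, level with the top of the master spline (axes as the deck's). A part put over the nose rests here until its master slot is turned over the master spline (0.1 rad of play either way); then it slides down. Plastic slides easily on the polished hub.
- stirrer_seat (a point): Point on the hub's axis 26 mm above the seat (axes as the deck's): where the centre of the stirrer's underside comes when it sits home on the wheel.
- wheel: White plastic wheel to fit, 90 g: disc 84 mm across, 8 mm thick, SIX half-round pockets 18 mm wide in its rim; on it a hexagonal boss 56 mm across flats, 18 mm high, its flats facing 0, 60, 120.. degrees from x. Origin: centre of the underside; z up through the boss; x points to the bore's master slot. It lies boss up on the tray, at any yaw, in any of three places.
- wheel_top (a point): Centre of the wheel boss's top, 26 mm above its underside (axes as the wheel's). The bore goes right through: four slots 90 degrees apart reaching 22 mm from the axis, three 10 mm wide and the master slot, along x, 17.5 mm wide; between slots the bore is 28 mm across.
- stirrer: White plastic stirrer, 70 g, standing on the tray at any yaw: hexagonal body 56 mm across flats, 32 mm high, with three fins 4 mm thick reaching 39 mm from the axis (at 60, 180, 300 degrees from x, 4 to 20 mm up). Under it a blind bore 28 mm deep, splined like the wheel's. Origin: centre of the underside; z up; x points to the master slot.
- stirrer_grip (a point): Middle of the stirrer's finger rib, 42 mm above its underside (axes as the stirrer's). The rib is 12 mm thick, 20 mm high (32 to 52 mm above the underside) and runs along x from -22 mm to a pointed end at +18 mm, above the master slot.
- spare: The other white wheel, same disc and boss but TWELVE small pockets 10 mm wide in its rim; it stays on the tray. Origin: centre of its underside.
- tray: Grey tray 240 x 250 mm fixed to the bench, rim 12 mm high, floor 4 mm thick; the two wheels and the stirrer stand on it. Origin: centre of its underside.
- bottle: Amber bottle with white cap, 60 mm across, 120 mm high, on the bench between counter and tray. Origin: centre of its underside.
- tub: White lidded tub, 60 mm across, 55 mm high, on the bench between counter and tray. Origin: centre of its underside.
Not all that is in view belongs to the job. Leave any blue or red look-alike of the wheel alone.

How it is judged:
By the outcome, as a careful person would: the job done as asked, in the order asked, and still so for the second after the job is handed in, with the robot touching nothing.
It also fails if it takes over 72 s, if anything falls off the work surface, if the arm or the gripper's body presses on something with over 40 N, if the wrist force passes 120 N, or if a joint passes its speed limit or range.

## Working session

There is one attempt and no reset: what is moved stays moved. The work goes in short steps, Python scripts to look and compute and a shell command to move; the robot and the scene stay as the last step left them, time stands still between calls to the robot, and variables do not carry over. Pictures are saved under pics/ and viewed, and the job is handed in when it is done.

```bash
ls; mkdir -p pics; python3 - <<'E'
from workcell import r
import cv2
o=r.get_obs()
for k,v in o.items(): print(k,v)
for n in("scene","top","wrist"):
    s=r.snapshot(n); cv2.imwrite(f"pics/{n}0.png",s["color"]); print(n,s["fov_y"],s["cx"],s["cy"],s["position"],s["attitude"])
    import numpy as np
    np.savez(f"pics/{n}0.npz",**{k:np.array(v) for k,v in s.items()})
E
```

```text
pics
t 0.0
joint_pos [ 1.14728200e+00  3.09002210e-01  1.63519183e+00  2.00878799e-05
  1.19968680e+00 -6.96696694e-02]
qvel [-0.00233816  0.0017711   0.00048684  0.00036075 -0.00130605  0.00056526]
joint_torque [ 4.21220266e-04 -4.15266466e+01 -2.76655018e+01 -2.81448456e-04
  1.04309799e-02 -1.32350638e-05]
tool_pos [216.23161107 585.5303633  230.04629288]
orientation [-2.88346608e-04  1.76004265e-01  9.84388739e-01 -1.10720013e-03]
ft_force [-0.18408992  0.16405973 -1.00219443]
moment [-0.0023166   0.02364675 -0.02396617]
opening 85.59075898329134
scene 54.50970126059644 275.98052714468514 211.08862759173653 [905.36072974 153.65920343 738.94326385] [-0.1856934   0.56570377  0.76471272 -0.24639735]
top 42.446023549519325 282.5063818616708 205.42145913876897 [ 310.74002962   17.49925584 1328.41124686] [-0.04781675  0.70811787 -0.70177497  0.06159984]
wrist 59.64005140885434 281.31313931140943 203.35554761421952 [143.88924814 611.45645902 372.86704695] [0.12518981 0.81076275 0.56531384 0.08609028]
```

View pics/scene0.png

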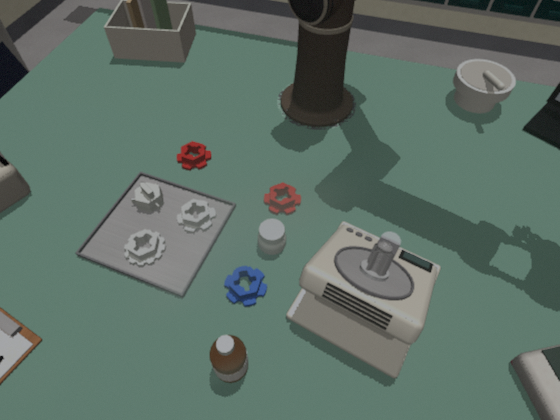

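View pics/top0.png

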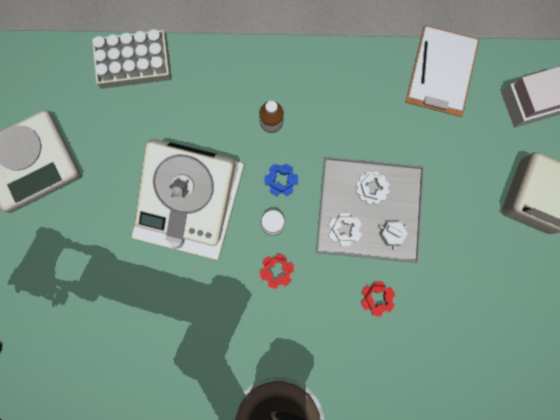

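View pics/wrist0.png

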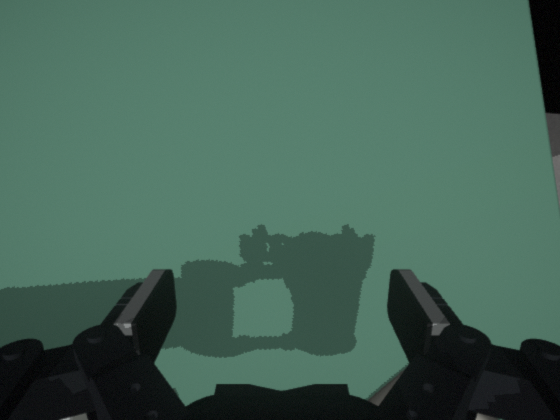

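```bash
cat > h.py <<'E'
import numpy as np,cv2
from scipy.spatial.transform import Rotation as R
def rot(q): return R.from_quat([q[1],q[2],q[3],q[0]])
class Cam:
    def __init__(s,d):
        s.c=np.array(d["color"]);s.d=np.array(d["depth"]);s.f=210/np.tan(np.radians(float(d["fov_y"]))/2)
        s.cx=float(d["cx"]);s.cy=float(d["cy"]);s.p=np.array(d["position"]);s.R=rot(np.array(d["attitude"])).as_matrix()
    def ray(s,u,v):
        return s.R@np.array([(u-s.cx)/s.f,(v-s.cy)/s.f,1.0])
    def at(s,u,v): 
        z=s.d[int(round(v)),int(round(u))]; return s.p+s.ray(u,v)*z
    def onz(s,u,v,z):
        k=s.ray(u,v); return s.p+k*(z-s.p[2])/k[2]
    def proj(s,P):
        q=(np.atleast_2d(P)-s.p)@s.R; return np.c_[q[:,0]/q[:,2]*s.f+s.cx,q[:,1]/q[:,2]*s.f+s.cy]
    def cloud(s):
        v,u=np.mgrid[:s.d.shape[0],:s.d.shape[1]]
        k=np.stack([(u-s.cx)/s.f,(v-s.cy)/s.f,np.ones_like(u,float)],-1)*s.d[...,None]
        return k@s.R.T+s.p
    def crop(s,name,u0,v0,u1,v1,k):
        cv2.imwrite(name,cv2.resize(s.c[v0:v1,u0:u1],None,fx=k,fy=k,interpolation=cv2.INTER_CUBIC))
def load(n): return Cam(np.load(n))
E
python3 - <<'E'
from h import *
c=load("pics/top0.npz")
c.crop("pics/t_tray.png",310,150,430,270,5)
c.crop("pics/t_cnt.png",125,130,250,260,4.6)
for n,(u,v) in dict(w1=(373,176),w2=(346,219),st=(394,234),seat=(180,186),bot=(272,105),tub=(272,222),tray=(370,250)).items(): print(n,c.at(u,v).round(1))
E
```

```text
w1 [ 589.7 -229.6   27.9]
w2 [ 482.  -161.6   28.9]
st [ 444.5 -273.3   48.9]
seat [533.8 220.1 161.1]
bot [737.1  20.8 116.8]
tub [469.7  18.   54.6]
tray [ 409.1 -223.1    5.2]
```

View pics/t_tray.png

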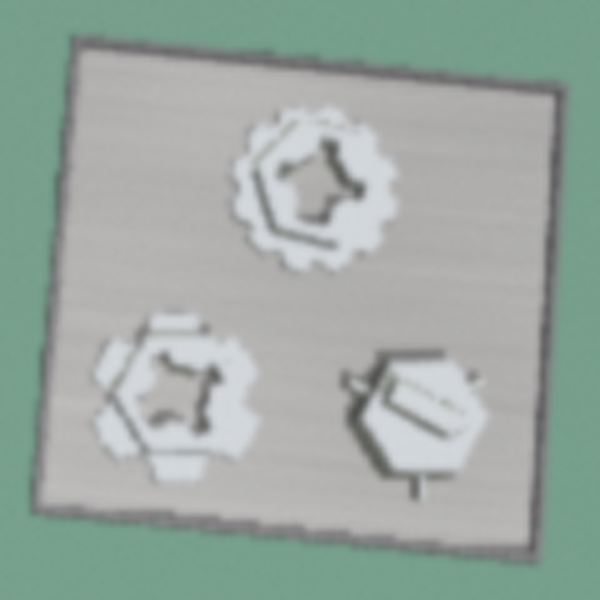

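View pics/t_cnt.png

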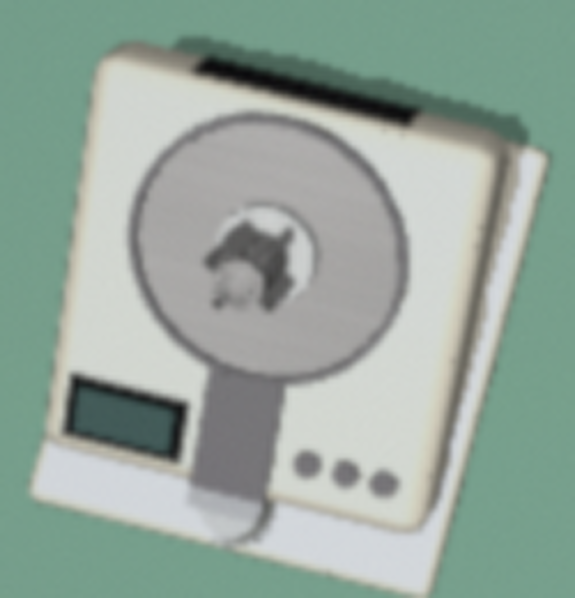

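```bash
python3 - <<'E'
from h import *
c=load("pics/top0.npz")
P=c.cloud()
# deck plate grey pixels: take ring region in image around (181,182)
v,u=np.mgrid[:420,:560]
rr=np.hypot(u-183,v-185)
m=(rr<27)&(rr>14)&(v<205)
X=P[m]
for i in range(5):
    cen=np.median(X,0); A=np.c_[X[:,:2],np.ones(len(X))]
    co,*_=np.linalg.lstsq(A,X[:,2],rcond=None); res=X[:,2]-A@co; X=X[abs(res)<max(2.5*res.std(),2)]
n=np.array([-co[0],-co[1],1]);n/=np.linalg.norm(n)
print("plane",co,"n",n.round(4),"tilt",np.degrees(np.arccos(n[2])),"uphill az",np.degrees(np.arctan2(-n[1],-n[0])),res.std(),len(X))
s=load("pics/scene0.npz"); Q=s.cloud()
v,u=np.mgrid[:420,:560]
m=(((u-372)/38)**2+((v-270)/22)**2<1)
m&=~((abs(u-382)<18)&(v<285))
X=Q[m]
for i in range(6):
    A=np.c_[X[:,:2],np.ones(len(X))]
    co2,*_=np.linalg.lstsq(A,X[:,2],rcond=None); res=X[:,2]-A@co2; X=X[abs(res)<max(2*res.std(),2)]
n2=np.array([-co2[0],-co2[1],1]);n2/=np.linalg.norm(n2)
print("scene",n2.round(4),"tilt",np.degrees(np.arccos(n2[2])),"az",np.degrees(np.arctan2(-n2[1],-n2[0])),res.std(),len(X))
s.crop("pics/s_cnt.png",290,215,450,335,5)
# ellipse of the plate: grey pixels in crop mapped
E
```

```text
plane [ 5.56884608e-01 -1.37309149e-01 -1.54812516e+02] n [-0.4831  0.1191  0.8674] tilt 29.836977962739685 uphill az -13.850947278857246 2.44682436407006 1441
scene [-0.4895  0.1199  0.8638] tilt 30.25961551623476 az -13.759957299415728 0.7717681425884543 1097
```

View pics/s_cnt.png

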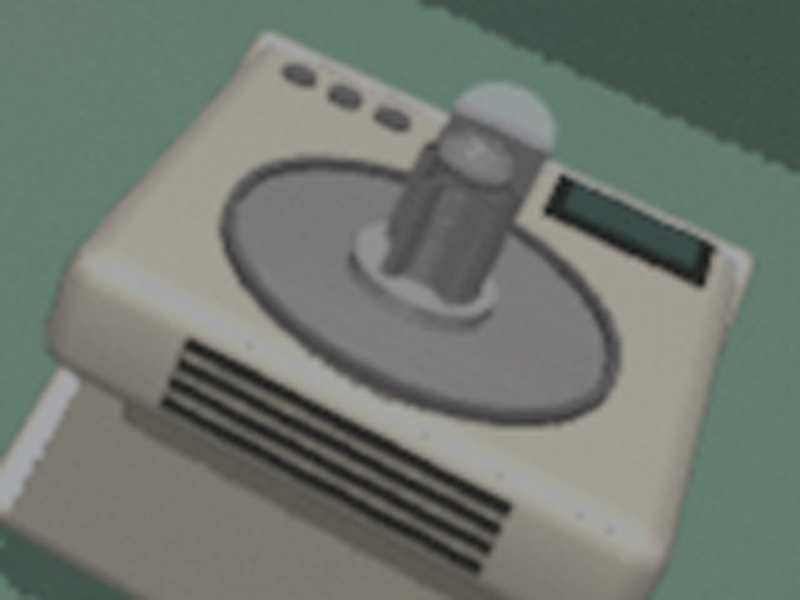

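```bash
cat >> h.py <<'E'
AZ=np.radians(-13.8); TILT=np.radians(30)
up=np.array([np.cos(AZ),np.sin(AZ),0]); 
NZ=np.cos(TILT)*np.array([0,0,1])-np.sin(TILT)*up
DX=np.cos(TILT)*up+np.sin(TILT)*np.array([0,0,1])
DY=np.cross(NZ,DX)
def tool(o): return np.array(o["tool_pos"]),rot(o["orientation"])
def toolR(z,x):
    z=z/np.linalg.norm(z); x=x-z*(x@z); x/=np.linalg.norm(x)
    return R.from_matrix(np.c_[x,np.cross(z,x),z])
def plan(o,p,Rt):
    """shift in tool axes and total rotvec in tool axes (deg)"""
    p0,R0=tool(o); 
    return "shift(tool now)",(R0.inv().apply(p-p0)).round(1),"dist",np.linalg.norm(p-p0).round(1),"rotvec deg",np.degrees((R0.inv()*Rt).as_rotvec()).round(2)
E
python3 - <<'E'
from h import *
from workcell import r
o=r.get_obs(); p,Rt=tool(o)
w=load("pics/wrist0.npz")
print("cam in tool",Rt.inv().apply(w.p-p).round(1)); print((Rt.inv().as_matrix()@w.R).round(3))
# plate ellipse in top
c=load("pics/top0.npz")
# seat rough: plate outline points in t_cnt crop (scale 4.6, off 125,130)
pl=[(133,215),(265,113),(408,270),(270,383),(160,330),(380,175),(180,140),(360,350)]
pts=[]
for a,b in pl:
    k=c.ray(125+a/4.6,130+b/4.6)
    # deck plane: through seat approx (x0,y0,125)-8*NZ ; use plane fit
    co=np.array([0.5569,-0.1373,-154.8])
    t=(co[0]*c.p[0]+co[1]*c.p[1]+co[2]-c.p[2])/(k[2]-co[0]*k[0]-co[1]*k[1])
    pts.append(c.p+k*t)
pts=np.array(pts); e=np.c_[pts@DX,pts@DY]
A=np.c_[2*e,np.ones(len(e))]; s,*_=np.linalg.lstsq(A,(e**2).sum(1),rcond=None)
cen=s[0]*DX+s[1]*DY+NZ*np.mean(pts@NZ); print("plate centre",cen.round(1),"rad",np.sqrt(s[2]+s[0]**2+s[1]**2), "seat",(cen+8*NZ).round(1), np.hypot(*(e-s[:2]).T).round(1))
seat=cen+8*NZ
yaws=[0,90,180,270]
for yv in yaws:
    a=np.radians(yv); X=np.cos(a)*DX+np.sin(a)*DY
    print(yv,plan(o,seat+NZ*140,toolR(-NZ,X)))
E
```

```text
cam in tool [  76.9   -1.2 -142.6]
[[ 0.    -0.954 -0.3  ]
 [ 1.     0.001  0.   ]
 [ 0.    -0.3    0.954]]
plate centre [545.3 220.6 118.6] rad 69.91127825608618 seat [541.5 221.5 125.5] [68.8 70.3 70.8 70.  72.6 71.4 68.3 66.9]
0 ('shift(tool now)', array([-361.6, -236.9,  -16.1]), 'dist', np.float64(432.6), 'rotvec deg', array([-44.99,   2.69, 167.83]))
90 ('shift(tool now)', array([-361.6, -236.9,  -16.1]), 'dist', np.float64(432.6), 'rotvec deg', array([-24.53, -21.76,  81.49]))
180 ('shift(tool now)', array([-361.6, -236.9,  -16.1]), 'dist', np.float64(432.6), 'rotvec deg', array([ -1.8 , -29.98,  -6.3 ]))
270 ('shift(tool now)', array([-361.6, -236.9,  -16.1]), 'dist', np.float64(432.6), 'rotvec deg', array([ 22.43, -25.28, -94.  ]))
```

```bash
python3 -m pendant '[[0,-40.2,-26.3,-1.8,0,0,0],[0,-40.2,-26.3,-1.8,0,0,0],[0,-40.2,-26.3,-1.8,0,0,0],[0,-40.2,-26.3,-1.8,0,0,0],[0,-40.2,-26.3,-1.8,0,0,0]]'; python3 -m pendant '[[0,-40.2,-26.3,-1.8,0,0,0],[0,-40.2,-26.3,-1.8,0,0,0],[0,-40.2,-26.3,-1.8,0,0,0],[0,-40.2,-26.3,-1.8,0,0,0],[0,0,0,0,0,0,0]]'
```

```text
t: 0.65
tool_pos: [360.1, 391.6, 240.1]
orientation: [-0.0, 0.176, 0.984, -0.0]
ft_force: [0.2, -0.0, -0.5]
opening: 85.2
t: 1.15
tool_pos: [477.2, 234.4, 247.8]
orientation: [0.001, 0.179, 0.984, -0.001]
ft_force: [-0.6, 1.0, -0.1]
opening: 85.5
```

```bash
python3 -m pendant '[[0,0,0,0,-0.45,-7.5,-1.6],[0,0,0,0,-0.45,-7.5,-1.6],[0,0,0,0,-0.45,-7.5,-1.6],[0,0,0,0,-0.45,-7.5,-1.6],[0,0,0,0,0,0,0]]'; cat > snap.py <<'E'
import sys
from h import *
from workcell import r
def snap(n,name):
    s=r.snapshot(n); np.savez(f"pics/{name}.npz",**{k:np.array(v) for k,v in s.items()}); cv2.imwrite(f"pics/{name}.png",s["color"]); return Cam(s)
if __name__=="__main__": snap(sys.argv[1],sys.argv[2])
E
python3 snap.py wrist w1; python3 -c "
from workcell import r
print(r.get_obs()['joint_pos'])"
```

```text
t: 1.65
tool_pos: [469.2, 238.5, 243.9]
orientation: [0.255, 0.113, 0.96, -0.032]
ft_force: [0.2, -0.5, -0.8]
opening: 85.2
[ 0.61244626 -0.06628319  2.11427489 -0.54211933  0.80976318 -0.39962339]
```

View pics/w1.png

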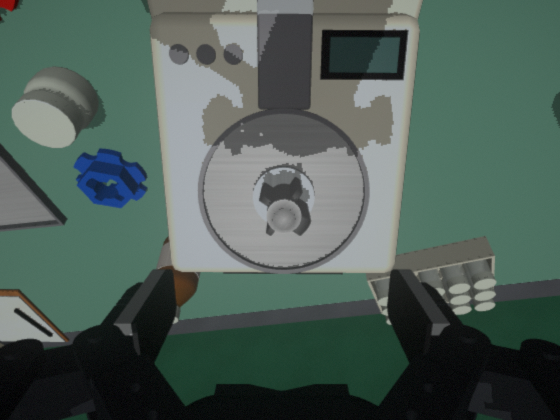

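```bash
python3 - <<'E'
from h import *
w=load("pics/w1.npz")
c=w.c[150:260,230:340]; c=cv2.convertScaleAbs(c,alpha=1.3,beta=20)
cv2.imwrite("pics/w1c.png",cv2.resize(c,None,fx=5.4,fy=5.4,interpolation=cv2.INTER_CUBIC))
P=w.cloud()
# deck plane fit on plate pixels
v,u=np.mgrid[:420,:560]
rr=np.hypot(u-284,v-190); X=P[(rr<72)&(rr>45)&(P[...,2]>30)]
for i in range(6):
    A=np.c_[X[:,:2],np.ones(len(X))]
    co,*_=np.linalg.lstsq(A,X[:,2],rcond=None); res=X[:,2]-A@co; X=X[abs(res)<max(2*res.std(),1)]
n=np.array([-co[0],-co[1],1]);n/=np.linalg.norm(n)
print(n,np.degrees(np.arccos(n[2])),np.degrees(np.arctan2(-n[1],-n[0])),res.std(),len(X))
print("dist of nominal seat plane above plate", (np.array([541.5,221.5,125.5])-X.mean(0))@n)
# plate outline circle
e=np.array([(199,191),(369,191),(284,108),(284,272),(224,130),(344,130),(224,251),(344,251)],float)
E
```

```text
[-0.48608146  0.11797335  0.86591403] 30.012760531655804 -13.642070483251743 0.6015194917345348 8499
dist of nominal seat plane above plate 8.4214666300715
```

View pics/w1c.png

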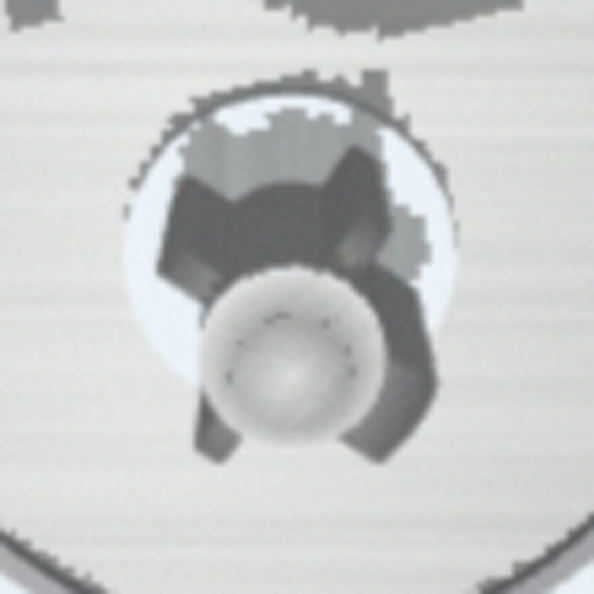

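```bash
sed -i 's/^AZ=.*/AZ=np.radians(-13.7); TILT=np.radians(30)/' h.py; cat > ov.py <<'E'
from h import *
def circ(S,h,rad,n=48):
    a=np.linspace(0,2*np.pi,n); return S+h*NZ+rad*(np.cos(a)[:,None]*DX+np.sin(a)[:,None]*DY)
def box(S,h,ang,x0,x1,hw):
    d=np.cos(ang)*DX+np.sin(ang)*DY; e=np.cross(NZ,d)
    return np.array([S+h*NZ+x*d+y*e for x,y in[(x0,-hw),(x1,-hw),(x1,hw),(x0,hw)]])
def overlay(w,S,th,name,u0,v0,u1,v1,k,items):
    im=cv2.resize(w.c[v0:v1,u0:u1],None,fx=k,fy=k,interpolation=cv2.INTER_CUBIC)
    for P,col in items:
        q=((w.proj(P)-[u0,v0]+0.5)*k).round().astype(int); cv2.polylines(im,[q],True,col,1,cv2.LINE_AA)
    cv2.imwrite(name,im)
E
python3 - <<'E'
from ov import *
w=load("pics/w1.npz")
def onplane(u,v,pt,n):
    k=w.ray(u,v); return w.p+k*((pt-w.p)@n)/(k@n)
S0=np.array([541.5,221.5,125.2])
S=onplane(283.4,196.7,S0,NZ); N=onplane(283.6,215.8,S0+52*NZ,NZ)
print("seat",S.round(1),"from nose",(N-52*NZ).round(1)," nose depth pt",w.at(284,216).round(1),((w.at(284,216)-S0)@NZ).round(1))
S=(S+N-52*NZ)/2; print(S)
P=w.cloud(); 
# master candidate
mp=np.array([230+405/5.4-.5,150+420/5.4-.5]); M=onplane(*mp,S+41*NZ,NZ)-S; print("master pt",M@DX,M@DY,M@NZ,np.arctan2(M@DY,M@DX))
th=np.arctan2(M@DY,M@DX)
it=[(circ(S,0,25),(0,255,0)),(circ(S,52,7),(0,255,0)),(circ(S,46,12),(0,255,255)),(box(S,41,th,0,20,7),(0,0,255))]
for j in(1,2,3): it.append((box(S,38,th+j*np.pi/2,0,20,2.5),(255,0,0)))
overlay(w,S,th,"pics/w1o.png",230,150,340,260,5.4,it)
E
```

```text
seat [542.4 221.3 125.7] from nose [540.8 221.6 124.8]  nose depth pt [518.2 227.4 167.7] 48.8
[541.59639622 221.42562216 125.26424129]
master pt 11.393521862902626 14.850212192789744 41.0 0.9163591781973786
```

View pics/w1o.png

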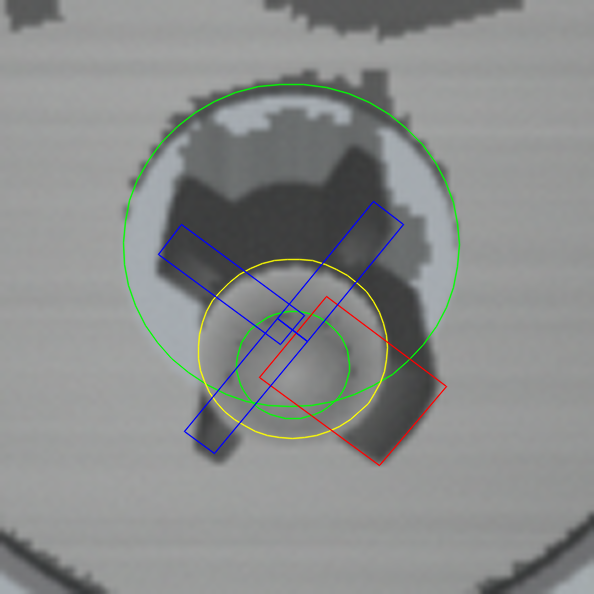

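```bash
python3 - <<'E'
from ov import *
w=load("pics/w1.npz")
S=np.array([542.3,221.3,125.6]); th=0.96
it=[(circ(S,0,25),(0,255,0)),(circ(S,46,12),(0,255,255)),(box(S,41,th,0,20,7),(0,0,255))]
for j in(1,2,3): it.append((box(S,38,th+j*np.pi/2,0,20,2.5),(255,0,0)))
overlay(w,S,th,"pics/w1p.png",230,150,340,260,5.4,it)
E
```

```text
(no output)
```

View pics/w1p.png

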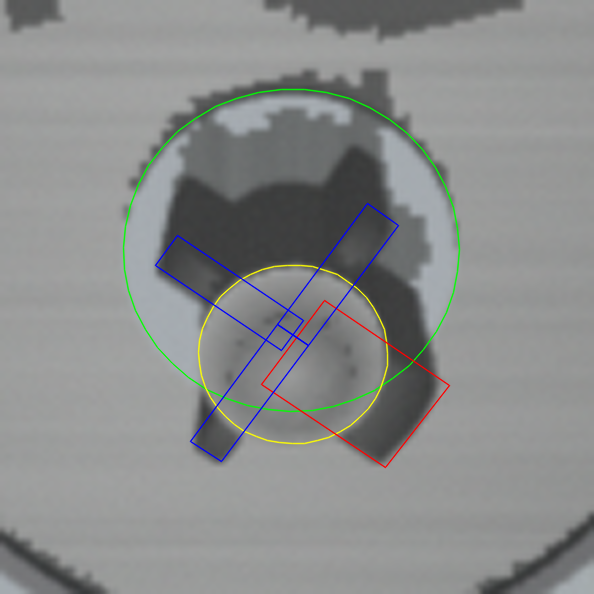

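```bash
python3 -m pendant '[[0,-10,-45,0,0,7.5,0],[0,-10,-45,0,0,7.5,0],[0,-10,-45,0,0,7.5,0],[0,-10,-45,0,0,7.5,0],[0,-10,-46,12,0,0,0]]'; python3 -m pendant '[[0,-8,-46,12,0,0,0],[0,-8,-46,12,0,0,0],[0,-8,-46,12,0,0,0],[0,-4,-36,12,0,0,0],[0,0,0,0,0,0,0]]'
python3 snap.py wrist w2; python3 - <<'E'
from h import *
w=load("pics/top0.npz")
print(w.onz(345.6,229.6,28),w.onz(372.5,188,28),w.onz(395,233,40))
E
```

```text
t: 2.2
tool_pos: [474.0, 24.1, 253.3]
orientation: [0.033, 0.123, 0.992, -0.006]
ft_force: [0.5, -0.1, 0.4]
opening: 85.8
t: 2.7
tool_pos: [455.2, -154.4, 203.5]
orientation: [0.029, 0.125, 0.992, -0.008]
ft_force: [-0.3, 0.8, -0.4]
opening: 85.2
[ 456.25400284 -160.52165148   28.        ] [ 559.55787823 -227.81677766   28.        ] [ 447.84826723 -277.79728072   40.        ]
```

View pics/w2.png

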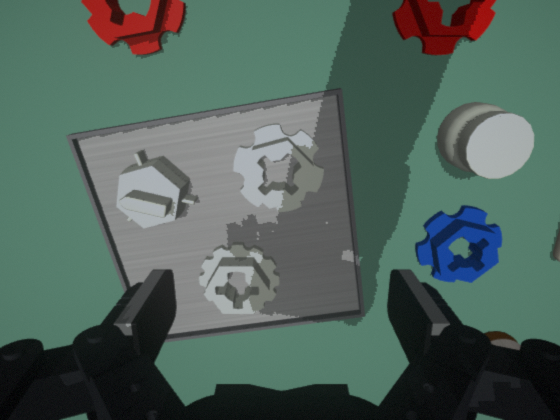

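```bash
python3 - <<'E'
from h import *
w=load("pics/w2.npz")
w.crop("pics/w2a.png",225,115,335,220,6)
w.crop("pics/w2b.png",105,140,215,240,6)
P=w.cloud()
v,u=np.mgrid[:420,:560]
m=(abs(u-279)<45)&(abs(v-167)<45)
z=P[...,2][m]; print(np.histogram(z,bins=np.arange(0,40,2)))
for n,(a,b) in dict(boss=(255,160),boss2=(290,160),disc=(262,135),floor=(330,250),rim=(341,95),rib=(145,210),body=(165,175)).items(): print(n,w.at(a,b).round(1))
E
```

```text
(array([   0,  349, 2622,  245,   66,  809, 1161,   59,   80,   53,   73,
         68,   54,   72,  869, 1304,    9,    0,    0]), array([ 0,  2,  4,  6,  8, 10, 12, 14, 16, 18, 20, 22, 24, 26, 28, 30, 32,
       34, 36, 38]))
boss [ 442.2 -177.1   30.7]
boss2 [ 456.  -148.9    5.1]
disc [ 425.7 -167.3   12.4]
floor [ 558.3 -131.7    5.3]
rim [409.3 -92.1  12.4]
rib [ 455.2 -275.2   55.9]
body [ 434.8 -256.5   34.5]
```

View pics/w2a.png

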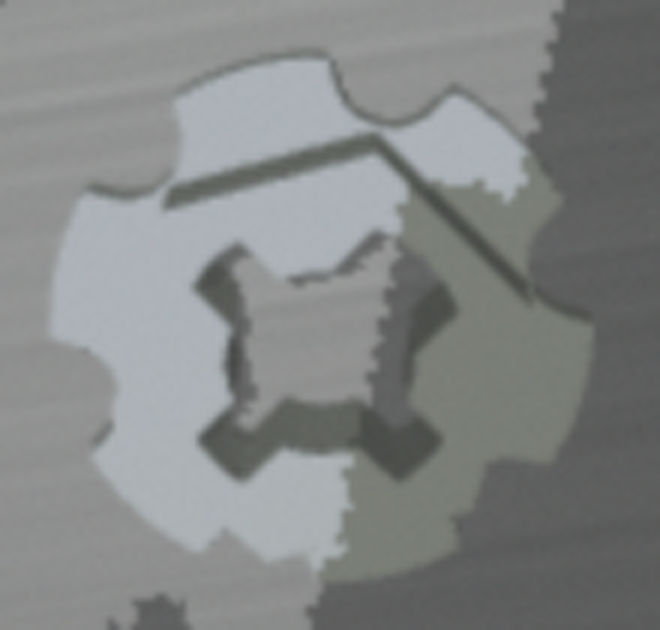

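View pics/w2b.png

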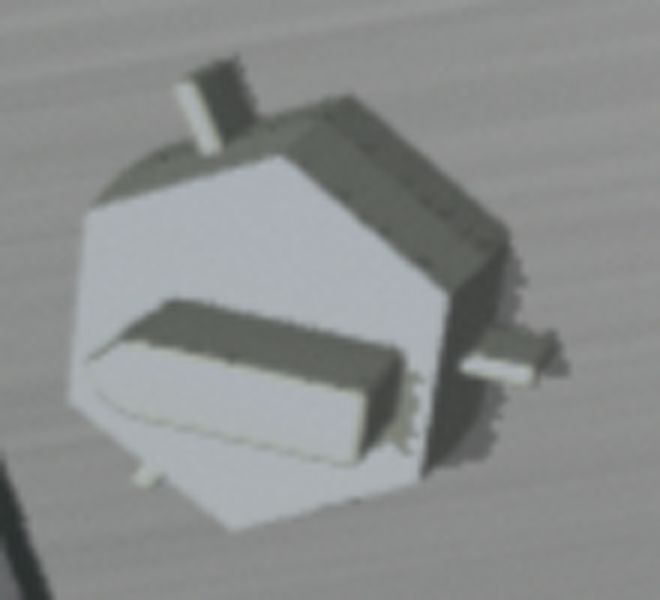

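```bash
cat >> ov.py <<'E'
def L(C,psi,pts,z):
    c,s=np.cos(psi),np.sin(psi); pts=np.array(pts,float)
    return np.c_[C[0]+c*pts[:,0]-s*pts[:,1],C[1]+s*pts[:,0]+c*pts[:,1],np.full(len(pts),z)]
def hexa(af): 
    a=np.radians(np.arange(30,390,60)); rr=af/2/np.cos(np.pi/6); return np.c_[rr*np.cos(a),rr*np.sin(a)]
def rc(x0,x1,hw): return [(x0,-hw),(x1,-hw),(x1,hw),(x0,hw)]
def ring(rad): a=np.linspace(0,2*np.pi,49); return np.c_[rad*np.cos(a),rad*np.sin(a)]
E
python3 - <<'E'
from ov import *
w=load("pics/w2.npz")
uv=lambda a,b:(225+a/6-.5,115+b/6-.5)
C=w.onz(*uv(319,364),30); 
d=[w.onz(*uv(*p),30) for p in((217,265),(220,460),(420,460),(418,272))]
for q in d: print(np.hypot(*(q-C)[:2]),np.degrees(np.arctan2(*(q-C)[1::-1])))
print(C)
h=[w.onz(*uv(*p),30) for p in((165,200),(375,140),(530,295))]
for q in h: print("hex",np.hypot(*(q-C)[:2]),np.degrees(np.arctan2(*(q-C)[1::-1])))
import sys
psi=np.radians(np.mean([np.degrees(np.arctan2(*(q-C)[1::-1]))%90 for q in d])); 
print(np.degrees(psi))
psi=psi+np.radians(90*round((np.degrees(np.arctan2(*(d[3]-C)[1::-1]))-np.degrees(psi))/90))
print("master yaw",np.degrees(psi))
it=[(L(C,psi,hexa(56),30),(0,255,0)),(L(C,psi,ring(42),12),(0,255,255)),(L(C,psi,rc(0,22,8.75),30),(0,0,255))]
for j in(1,2,3): it.append((L(C,psi+j*np.pi/2,rc(0,22,5),30),(255,0,0)))
overlay(w,None,0,"pics/w2ao.png",225,115,335,220,6,it)
E
```

```text
20.94249503446432 -149.6786971978166
21.11916823662332 -59.18794046885387
21.191413572454668 30.924105459784116
20.02032842096517 119.60012888041558
[ 460.46472601 -161.55999362   30.        ]
hex 32.85778416157068 -152.3467957702122
hex 34.03927513445294 151.9110259632103
hex 32.48610915308827 94.49086161981894
30.414399168382307
master yaw 120.41439916838232
```

View pics/w2ao.png

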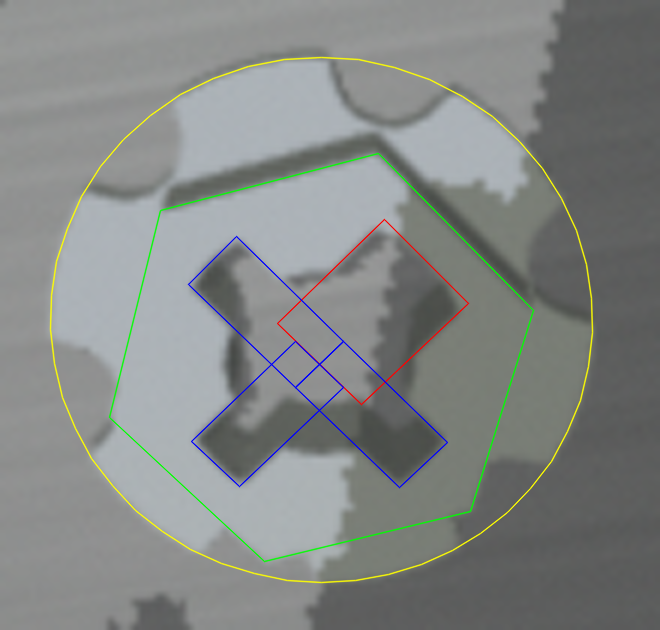

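```bash
cat > goto.py <<'E'
from h import *
from workcell import r
def azgoal(p,yaz):
    o=r.get_obs(); a=np.radians(yaz+90)
    print(o["t"],np.round(o["tool_pos"],1)); print(*plan(o,np.array(p,float),toolR(np.array([0,0,-1.]),np.array([np.cos(a),np.sin(a),0]))))
def deckgoal(S,h,ydeck):
    o=r.get_obs(); a=np.radians(ydeck+90)
    p0,R0=tool(o); d=p0-S; x=R0.apply([0,1,0])
    print(o["t"],"deck pos",np.round([d@DX,d@DY,d@NZ],1),"ydeck",np.degrees(np.arctan2(x@DY,x@DX)).round(1),"F",np.round([np.dot(o["ft_force"],k) for k in(DX,DY,NZ)],1),"open",round(o["opening"],1))
    print(*plan(o,S+h*NZ,toolR(-NZ,np.cos(a)*DX+np.sin(a)*DY)))
E
python3 -c "
from goto import *
azgoal([460.5,-161.5,60],60.4)"
```

```text
2.75 [ 455.7 -152.5  204. ]
shift(tool now) [  1.7  -6.5 144.2] dist 144.3 rotvec deg [ 0.06  3.44 15.26]
```

```bash
python3 -m pendant '[[0,0,0,0,0,1.7,7.6],[0,0,0,0,0,1.7,7.6],[0,0,0,45,0,0,0],[0,0,0,45,0,0,0],[0,0,0,0,0,0,0]]'; python3 -c "
from goto import *
azgoal([460.5,-161.5,60],60.4)"; python3 snap.py wrist w3
```

```text
t: 3.25
tool_pos: [451.0, -147.2, 109.0]
orientation: [-0.006, 0.252, 0.968, 0.001]
ft_force: [-2.4, 0.6, -0.6]
opening: 85.4
3.25 [ 451.  -147.2  109. ]
shift(tool now) [-15.8  -7.8  48.8] dist 51.9 rotvec deg [-0.04 -0.67  0.4 ]
```

View pics/w3.png

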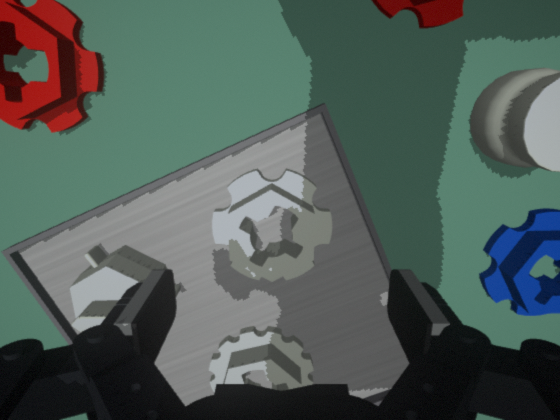

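```bash
python3 - <<'E'
from ov import *
w=load("pics/w3.npz")
C=np.array([460.5,-161.5]);psi=np.radians(120.4)
it=[(L(C,psi,hexa(56),30),(0,255,0)),(L(C,psi,ring(42),12),(0,255,255)),(L(C,psi,rc(0,22,8.75),30),(0,0,255))]
for j in(1,2,3): it.append((L(C,psi+j*np.pi/2,rc(0,22,5),30),(255,0,0)))
overlay(w,None,0,"pics/w3o.png",205,160,340,295,4.4,it)
E
```

```text
(no output)
```

View pics/w3o.png

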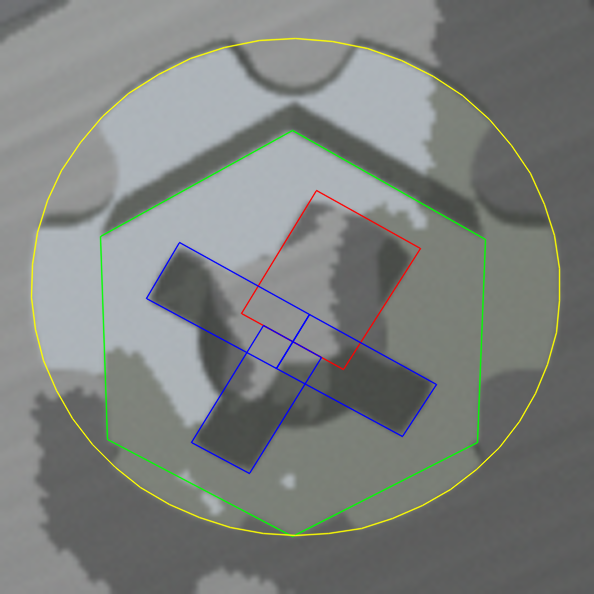

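```bash
python3 -m pendant '[[0,-15.8,-7.8,20,0,-0.67,0.4],[0,0,0,30,0,0,0],[0,0,0,20,0,0,0],[0,0,0,0,0,0,0]]'; python3 -c "
from goto import *
azgoal([460.5,-161.5,9.5],60.4)"
```

```text
t: 3.7
tool_pos: [466.1, -164.8, 44.2]
orientation: [0.006, 0.256, 0.967, -0.002]
ft_force: [-0.1, -0.2, 0.7]
opening: 85.5
3.7 [ 466.1 -164.8   44.2]
shift(tool now) [ 7.   0.1 34.6] dist 35.3 rotvec deg [-0.02  0.69 -0.03]
```

```bash
python3 -m pendant '[[0,0,0,10,0,0,0],[0,0,0,0,0,0,0]]'; python3 -c "
from goto import *
azgoal([460.5,-161.5,9.5],60.4)"
```

```text
t: 3.9
tool_pos: [467.1, -165.6, 35.0]
orientation: [0.007, 0.256, 0.967, -0.002]
ft_force: [-0.4, -0.5, -0.8]
opening: 85.6
3.9 [ 467.1 -165.6   35. ]
shift(tool now) [ 8.1  0.3 25.4] dist 26.7 rotvec deg [-0.03  0.88 -0.03]
```

```bash
python3 -m pendant '[[0,8,0,0,0,0.85,0],[0,0,0,15,0,0,0],[0,0,0,0,0,0,0]]'; python3 -c "
from goto import *
azgoal([460.5,-161.5,9.5],60.4)"
```

```text
t: 4.2
tool_pos: [457.7, -160.7, 18.5]
orientation: [-0.002, 0.256, 0.967, -0.0]
ft_force: [-1.2, -0.1, 0.1]
opening: 85.4
4.2 [ 457.7 -160.7   18.5]
shift(tool now) [-2.9  0.7  9. ] dist 9.4 rotvec deg [-0.07 -0.23 -0.04]
```

```bash
python3 -m pendant '[[0,-2,0.6,8.5,0,-0.1,0],[0,0,0,0,0,0,0]]' 40; python3 -c "
from goto import *
azgoal([460.5,-161.5,9.5],60.4)"; python3 -m pendant '[[0.3,0,0,0,0,0,0],[0.3,0,0,0,0,0,0],[0.5,0,0,0,0,0,0],[0.5,0,0,0,0,0,0],[0.6,0,0,0,0,0,0]]' 40;python3 -c "
from goto import *
azgoal([460.5,-161.5,9.5],60.4)"
```

```text
t: 4.4
tool_pos: [460.7, -161.7, 10.0]
orientation: [-0.0, 0.256, 0.967, -0.0]
ft_force: [-0.3, 0.1, -0.2]
opening: 85.4
4.4 [ 460.7 -161.7   10. ]
shift(tool now) [0.3 0.1 0.5] dist 0.6 rotvec deg [-0.06 -0.02 -0.05]
t: 4.9
tool_pos: [461.4, -162.0, 10.8]
orientation: [0.0, 0.256, 0.967, -0.001]
ft_force: [-0.4, -1.0, 3.5]
opening: 55.1
4.9 [ 461.4 -162.    10.8]
shift(tool now) [1.  0.  1.3] dist 1.6 rotvec deg [-0.05  0.07 -0.05]
```

```bash
python3 -m pendant '[[0.7,0,0,0,0,0,0],[0.7,0,0,-20,0,0,0],[0.7,0,0,-45,0,0,0],[0.7,0,0,-45,0,0,0],[0.7,0,0,-45,0,0,0]]' 60; python3 snap.py wrist w4;  python3 snap.py scene s4; python3 -c "
from goto import *
from h import *
load('pics/s4.npz').crop('pics/s4c.png',60,120,260,270,4)
deckgoal(np.array([542.2,221.1,125.6]),130,-5.6)
print(r.get_obs()['joint_pos'].round(2))"
```

```text
t: 5.4
tool_pos: [459.7, -161.2, 165.8]
orientation: [-0.001, 0.256, 0.967, -0.0]
ft_force: [0.7, -0.0, -2.0]
opening: 54.6
5.5 deck pos [  37.6 -392.1   31.6] ydeck 76.1 F [ 0.8  0.2 -1.7] open 54.5
shift(tool now) [185.4 354.6 -69. ] dist 406.0 rotvec deg [-26.32 -17.64  77.86]
[-0.43  0.12  2.   -0.    1.01 -1.48]
```

View pics/w4.png

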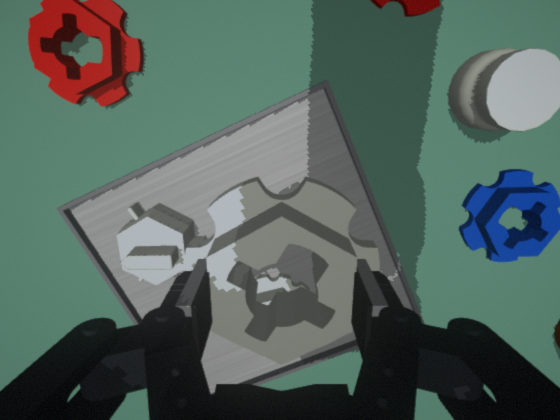

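View pics/s4c.png

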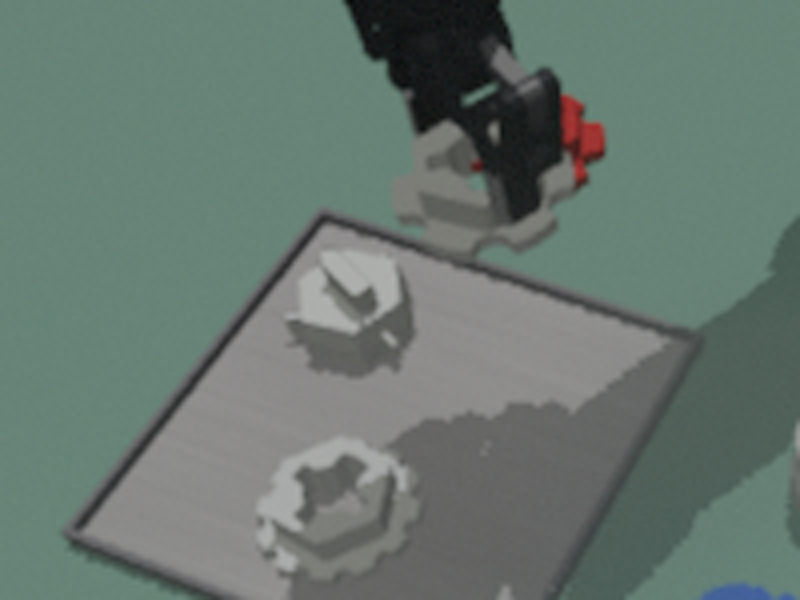

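```bash
python3 - <<'E'
from ov import *
w=load("pics/w4.npz")
p=np.array([459.7,-161.2,165.8]); Rt=rot([-0.001,0.256,0.967,0])
T=lambda pts,z: p+Rt.apply(np.c_[pts,np.full(len(pts),z)])
# wheel frame in tool: wheel x at angle: y tool is at -60 from wheel x in wheel-up sense; tool z reversed -> mirror
def W(pts,ang,z):
    pts=np.array(pts,float); a=ang
    # wheel x dir az=120.4, y az=210.4 in world
    c,s=np.cos(a),np.sin(a); q=np.c_[c*pts[:,0]-s*pts[:,1],s*pts[:,0]+c*pts[:,1],np.zeros(len(pts))]
    return p+q+np.array([0,0,-z])
a=np.radians(120.4)
it=[(W(hexa(56),a,-19.2),(0,255,0)),(W(ring(42),a,-1.2),(0,255,255)),(W(rc(0,22,8.75),a,-19.2),(0,0,255))]
for j in(1,2,3): it.append((W(rc(0,22,5),a+j*np.pi/2,-19.2),(255,0,0)))
overlay(w,None,0,"pics/w4o.png",180,160,400,400,2.5,it)
E
```

```text
(no output)
```

View pics/w4o.png

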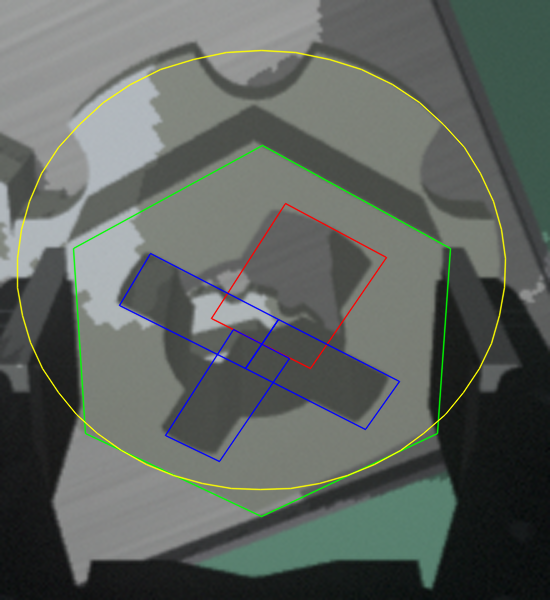

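```bash
python3 -m pendant '[[0.7,20.6,39.4,-7.7,0,0,0],[0.7,20.6,39.4,-7.7,0,0,0],[0.7,20.6,39.4,-7.7,0,0,0],[0.7,20.6,39.4,-7.7,0,0,0],[0.7,20.6,39.4,-7.7,0,0,0]]';python3 -m pendant '[[0.7,20.6,39.4,-7.7,0,0,0],[0.7,20.6,39.4,-7.7,0,0,0],[0.7,20.6,39.4,-7.7,0,0,0],[0.7,20.6,39.4,-7.7,0,0,0],[0.7,0,0,0,-2.6,-1.75,7.75]]';python3 -m pendant '[[0.7,0,0,0,-2.6,-1.75,7.75],[0.7,0,0,0,-2.6,-1.75,7.75],[0.7,0,0,0,-2.6,-1.75,7.75],[0.7,0,0,0,-2.6,-1.75,7.75],[0.7,0,0,0,-2.6,-1.75,7.75]]';python3 -m pendant '[[0.7,0,0,0,-2.6,-1.75,7.75],[0.7,0,0,0,-2.6,-1.75,7.75],[0.7,0,0,0,-2.6,-1.75,7.75],[0.7,0,0,0,-2.6,-1.75,7.75],[0.7,0,0,0,0,0,0]]';python3 -c "
from goto import *
deckgoal(np.array([542.2,221.1,125.6]),80,-5.6)
print(r.get_obs()['joint_pos'].round(2))"
```

```text
t: 6.0
tool_pos: [467.4, 62.1, 202.3]
orientation: [-0.001, 0.256, 0.967, -0.001]
ft_force: [1.1, -0.4, -0.4]
opening: 54.6
t: 6.5
tool_pos: [476.3, 243.8, 233.9]
orientation: [0.021, 0.32, 0.947, 0.02]
ft_force: [-0.1, -0.9, 0.3]
opening: 54.6
t: 7.0
tool_pos: [473.8, 237.5, 232.1]
orientation: [0.119, 0.614, 0.773, 0.103]
ft_force: [0.0, 0.7, -0.9]
opening: 54.4
t: 7.5
tool_pos: [472.9, 238.0, 231.2]
orientation: [0.184, 0.779, 0.578, 0.158]
ft_force: [-0.4, 0.9, -1.6]
opening: 54.6
7.5 deck pos [ -9.   -0.  127.1] ydeck -3.3 F [-1.3  0.8 -1.1] open 54.6
shift(tool now) [ 0.3 10.6 46.8] dist 48.0 rotvec deg [-1.91 -0.26  2.31]
[ 0.59 -0.05  2.12 -0.51  0.79  1.2 ]
```

```bash
python3 -m pendant '[[0.7,0,9,0,-1.9,-0.25,2.3],[0.7,1,0,30,0,0,0],[0.7,0,0,17,0,0,0],[0.7,0,0,0,0,0,0]]';python3 snap.py wrist w5; python3 snap.py scene s5; python3 -c "
from goto import *
from ov import *
S=np.array([542.2,221.1,125.6])
deckgoal(S,47,-5.6)
load('pics/s5.npz').crop('pics/s5c.png',300,190,450,310,5)"
```

```text
t: 7.9
tool_pos: [504.4, 229.3, 194.0]
orientation: [0.195, 0.788, 0.559, 0.168]
ft_force: [-0.8, -0.8, -1.7]
opening: 54.9
8.0 deck pos [ 2.8  0.5 80.6] ydeck -5.7 F [-0.1  0.6 -0.3] open 54.2
shift(tool now) [-0.8 -2.7 33.6] dist 33.7 rotvec deg [ 0.07 -0.06 -0.1 ]
```

View pics/w5.png

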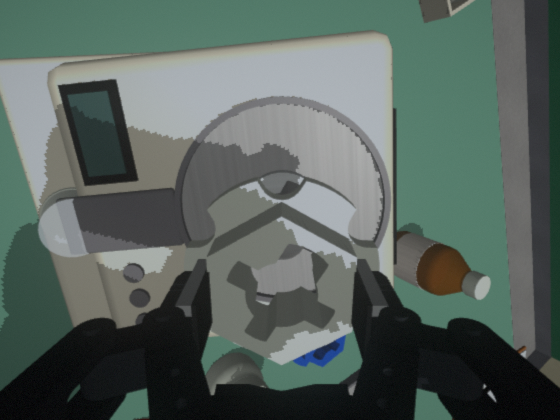

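View pics/s5c.png

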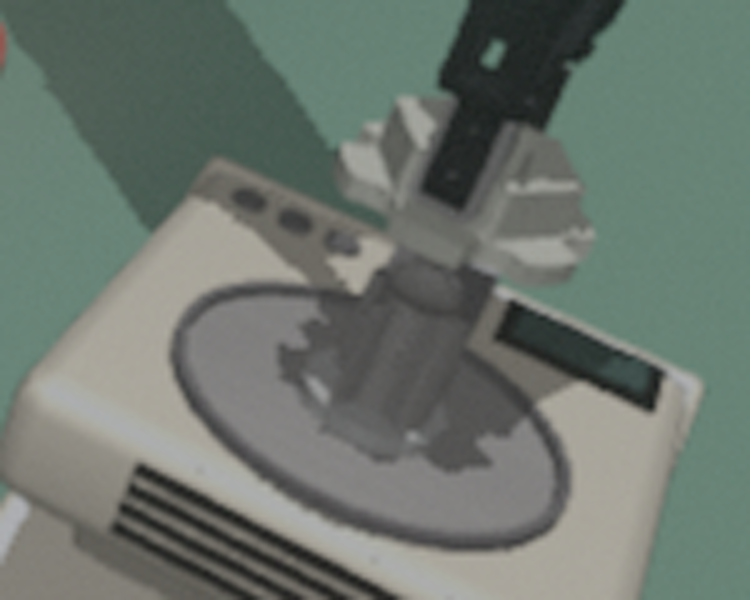

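```bash
python3 -m pendant '[[0.7,-0.8,-2.6,8,0,0,0],[0.7,0,0,0,0,0,0]]';python3 -c "
from goto import *
S=np.array([542.2,221.1,125.6])
deckgoal(S,47,-5.6)"
```

```text
t: 8.2
tool_pos: [507.0, 230.0, 188.9]
orientation: [0.196, 0.788, 0.558, 0.171]
ft_force: [-0.0, 0.2, -1.5]
opening: 54.4
8.2 deck pos [ 0.3  0.3 73. ] ydeck -5.8 F [-0.8  0.2 -1.3] open 54.4
shift(tool now) [-0.4 -0.3 26. ] dist 26.0 rotvec deg [ 0.14 -0.12 -0.17]
```

```bash
python3 -m pendant '[[0.7,0,0,8,0,0,0],[0.7,0,0,7,0,0,0],[0.7,0,0,0,0,0,0]]';python3 -c "
from goto import *
S=np.array([542.2,221.1,125.6])
deckgoal(S,47,-5.6)"
```

```text
t: 8.5
tool_pos: [514.5, 228.0, 175.3]
orientation: [0.196, 0.788, 0.558, 0.171]
ft_force: [-0.4, -0.1, -2.4]
opening: 54.7
8.5 deck pos [ 0.1  0.2 57.3] ydeck -5.8 F [-1.5 -0.2 -1.9] open 54.7
shift(tool now) [-0.2 -0.1 10.3] dist 10.3 rotvec deg [ 0.11 -0.07 -0.18]
```

```bash
python3 -m pendant '[[0.7,0,0,3,0,0,0],[0.7,0,0,0,0,0,0]]';python3 -m pendant '[[0.7,0,0,3,0,0,0],[0.7,0,0,0,0,0,0]]';python3 -m pendant '[[0.7,0,0,2,0,0,0],[0.7,0,0,0,0,0,0]]';python3 -c "
from goto import *
S=np.array([542.2,221.1,125.6])
deckgoal(S,40,-5.6)"
```

```text
t: 8.7
tool_pos: [516.3, 228.0, 173.5]
orientation: [0.196, 0.788, 0.557, 0.172]
ft_force: [0.4, 0.3, -0.6]
opening: 54.2
t: 8.9
tool_pos: [517.7, 227.7, 171.0]
orientation: [0.196, 0.788, 0.557, 0.172]
ft_force: [-0.3, -0.8, -1.3]
opening: 54.6
t: 9.1
tool_pos: [518.7, 227.5, 169.3]
orientation: [0.196, 0.788, 0.557, 0.172]
ft_force: [0.6, 0.0, -0.5]
opening: 54.7
9.1 deck pos [ 0.8  0.6 50.1] ydeck -5.8 F [ 0.2  0.1 -0.7] open 54.7
shift(tool now) [-0.7 -0.7 10.1] dist 10.1 rotvec deg [ 0.17 -0.14 -0.2 ]
```

```bash
python3 -m pendant '[[0.7,0,0,3,0,0,0],[0.7,0,0,0,0,0,0]]';python3 -m pendant '[[0.7,0,0,2,0,0,0],[0.7,0,0,0,0,0,0]]';python3 -c "
from goto import *
S=np.array([542.2,221.1,125.6])
deckgoal(S,40,-5.6)"
```

```text
t: 9.3
tool_pos: [520.1, 227.1, 166.5]
orientation: [0.196, 0.788, 0.557, 0.172]
ft_force: [0.3, -0.3, -1.1]
opening: 54.5
t: 9.5
tool_pos: [521.1, 226.9, 164.9]
orientation: [0.196, 0.788, 0.557, 0.172]
ft_force: [0.2, 0.7, -1.2]
opening: 54.8
9.5 deck pos [ 0.7  0.6 45. ] ydeck -5.8 F [-0.6  0.7 -1.1] open 54.8
shift(tool now) [-0.7 -0.7  5. ] dist 5.1 rotvec deg [ 0.16 -0.13 -0.21]
```

```bash
python3 -m pendant '[[0.7,0,0,3,0,0,0],[0.7,0,0,0,0,0,0]]';python3 -m pendant '[[0.7,0,0,3,0,0,0],[0.7,0,0,0,0,0,0]]';python3 -c "
from goto import *
S=np.array([542.2,221.1,125.6])
deckgoal(S,40,-5.6)"
```

```text
t: 9.7
tool_pos: [522.5, 226.5, 162.2]
orientation: [0.196, 0.788, 0.557, 0.172]
ft_force: [0.7, 0.2, -0.4]
opening: 54.4
t: 9.9
tool_pos: [524.0, 226.1, 159.6]
orientation: [0.196, 0.788, 0.557, 0.172]
ft_force: [0.6, 0.1, -1.1]
opening: 54.6
9.9 deck pos [ 0.6  0.5 38.9] ydeck -5.8 F [-0.   0.2 -1.2] open 54.6
shift(tool now) [-0.6 -0.6 -1.1] dist 1.4 rotvec deg [ 0.15 -0.12 -0.2 ]
```

```bash
python3 -m pendant '[[0.7,0,0,7,0,0,0],[0.7,0,0,0,0,0,0]]';python3 -m pendant '[[0.7,0,0,7,0,0,0],[0.7,0,0,0,0,0,0]]';python3 -m pendant '[[0.7,0,0,7,0,0,0],[0.7,0,0,0,0,0,0]]'; python3 snap.py scene s6; python3 -c "
from goto import *
S=np.array([542.2,221.1,125.6])
deckgoal(S,7,-5.6)
load('pics/s6.npz').crop('pics/s6c.png',300,190,450,310,5)"
```

```text
t: 10.1
tool_pos: [527.3, 225.1, 153.0]
orientation: [0.196, 0.788, 0.557, 0.171]
ft_force: [0.2, 0.5, -2.2]
opening: 54.7
t: 10.3
tool_pos: [530.7, 224.2, 146.9]
orientation: [0.196, 0.788, 0.557, 0.171]
ft_force: [0.4, 0.6, -1.4]
opening: 54.8
t: 10.5
tool_pos: [534.2, 223.4, 140.9]
orientation: [0.196, 0.788, 0.557, 0.171]
ft_force: [-0.2, 0.0, -1.5]
opening: 54.5
10.55 deck pos [ 0.5  0.4 17.7] ydeck -5.8 F [-0.7 -0.2 -0.4] open 54.4
shift(tool now) [-0.5 -0.5 10.7] dist 10.7 rotvec deg [ 0.13 -0.09 -0.2 ]
```

View pics/s6c.png

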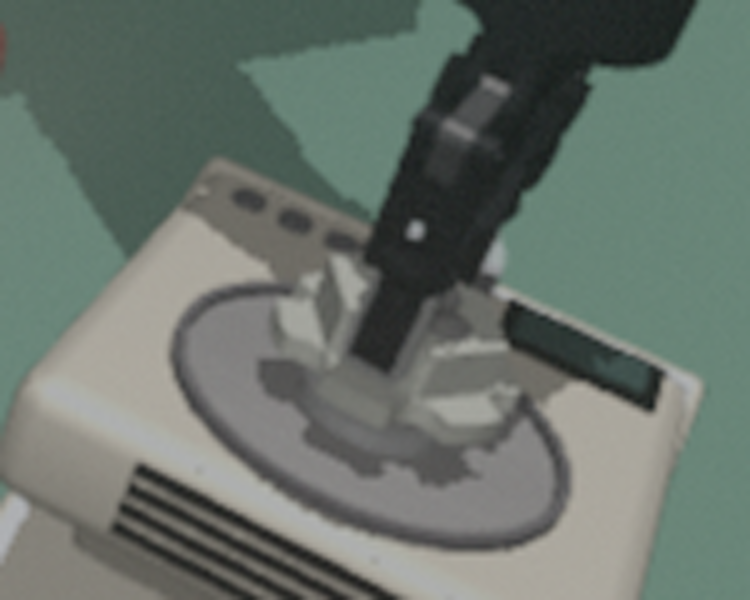

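Sliding down freely. Continue to the seat in small steps.

```bash
python3 -m pendant '[[0.7,0,0,6,0,0,0],[0.7,0,0,0,0,0,0]]';python3 -m pendant '[[0.7,0,0,3,0,0,0],[0.7,0,0,0,0,0,0]]';python3 -m pendant '[[0.7,0,0,1.5,0,0,0],[0.7,0,0,0,0,0,0]]';python3 -c "
from goto import *
S=np.array([542.2,221.1,125.6])
deckgoal(S,7,-5.6)"
```

```text
t: 10.75
tool_pos: [537.2, 222.9, 136.0]
orientation: [0.196, 0.788, 0.557, 0.171]
ft_force: [-0.6, 0.1, -1.8]
opening: 54.5
t: 10.95
tool_pos: [538.7, 222.6, 133.7]
orientation: [0.196, 0.788, 0.557, 0.172]
ft_force: [-0.1, -0.8, -0.8]
opening: 54.7
t: 11.15
tool_pos: [539.5, 222.6, 132.7]
orientation: [0.196, 0.788, 0.557, 0.172]
ft_force: [1.1, 0.3, -1.7]
opening: 54.4
11.15 deck pos [0.9 0.8 7.6] ydeck -5.8 F [-0.   0.5 -2. ] open 54.4
shift(tool now) [-0.9 -0.9  0.6] dist 1.4 rotvec deg [ 0.17 -0.14 -0.21]
```

```bash
python3 -m pendant '[[0.7,0,0,1,0,0,0],[0.7,0,0,0,0,0,0]]';python3 -m pendant '[[0.7,0,0,1,0,0,0],[0.7,0,0,0,0,0,0]]';python3 -c "
from goto import *
S=np.array([542.2,221.1,125.6])
deckgoal(S,7,-5.6)"
```

```text
t: 11.35
tool_pos: [540.0, 222.5, 131.9]
orientation: [0.196, 0.788, 0.557, 0.172]
ft_force: [0.3, -0.1, -1.0]
opening: 54.7
t: 11.55
tool_pos: [540.5, 222.4, 131.0]
orientation: [0.196, 0.788, 0.557, 0.172]
ft_force: [-0.8, -0.2, -0.5]
opening: 54.7
11.55 deck pos [1.  0.8 5.7] ydeck -5.8 F [-0.9 -0.3 -0.1] open 54.7
shift(tool now) [-0.9 -0.9 -1.3] dist 1.9 rotvec deg [ 0.18 -0.15 -0.21]
```

```bash
python3 -m pendant '[[0.7,0,0,1,0,0,0],[0.7,0,0,0,0,0,0]]';python3 -m pendant '[[0.7,0,0,1,0,0,0],[0.7,0,0,0,0,0,0]]';python3 -c "
from goto import *
S=np.array([542.2,221.1,125.6])
deckgoal(S,7,-5.6)"
```

```text
t: 11.75
tool_pos: [540.6, 222.4, 130.9]
orientation: [0.196, 0.788, 0.557, 0.172]
ft_force: [-5.9, 0.2, 6.0]
opening: 54.7
t: 11.95
tool_pos: [540.6, 222.4, 130.8]
orientation: [0.196, 0.789, 0.557, 0.172]
ft_force: [-13.9, 1.1, 14.7]
opening: 54.5
11.95 deck pos [1.  0.9 5.4] ydeck -5.9 F [-4.6 -2.2 19.7] open 54.5
shift(tool now) [-1.  -0.9 -1.6] dist 2.1 rotvec deg [ 0.2  -0.1  -0.25]
```

```bash
python3 -m pendant '[[0.7,0,0,-1.5,0,0,0],[0.45,0,0,0,0,0,0],[0.2,0,0,0,0,0,0],[0,0,0,0,0,0,0],[0,0,0,0,0,0,0]]';python3 -m pendant '[[0,0,0,0,0,0,0],[0,0,0,-20,0,0,0],[0,0,0,-40,0,0,0],[0,0,0,-40,0,0,0],[0,0,0,0,0,0,0]]';python3 snap.py wrist w7; python3 snap.py scene s7; python3 -c "
from goto import *
S=np.array([542.2,221.1,125.6])
deckgoal(S,7,-5.6)
load('pics/s7.npz').crop('pics/s7c.png',300,190,450,310,5)"
```

```text
t: 12.45
tool_pos: [540.9, 222.2, 130.5]
orientation: [0.196, 0.788, 0.557, 0.172]
ft_force: [-0.6, 0.6, 1.3]
opening: 85.5
t: 12.95
tool_pos: [493.4, 236.4, 222.7]
orientation: [0.196, 0.788, 0.557, 0.177]
ft_force: [-0.3, -0.1, 0.1]
opening: 85.4
13.05 deck pos [  1.5   1.2 106.2] ydeck -5.8 F [ 0.2 -1.  -0.2] open 85.4
shift(tool now) [-1.8 -1.8 99.2] dist 99.2 rotvec deg [ 0.27 -0.27 -0.23]
```

View pics/w7.png

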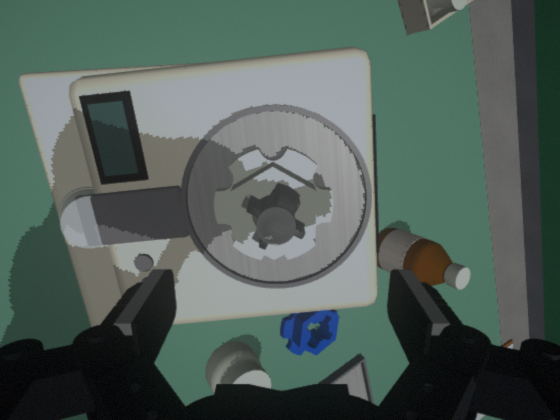

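View pics/s7c.png

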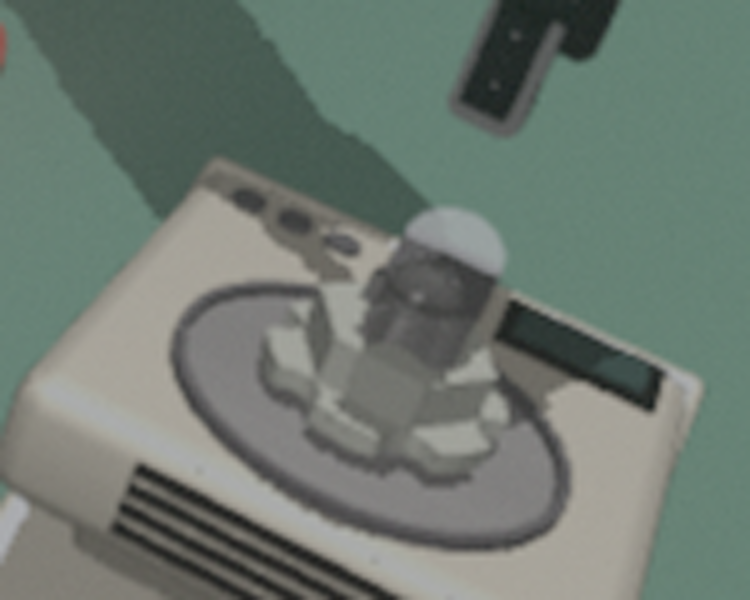

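```bash
python3 - <<'E'
from ov import *
w=load("pics/w7.npz"); S=np.array([542.2,221.1,125.6])
P=w.cloud()-S; h=P@NZ; x=P@DX; y=P@DY; rr=np.hypot(x,y)
for n,m in dict(plate=(rr>50)&(rr<65)&(h<5),disc=(rr>35)&(rr<40)&(h>2),boss=(rr>23.5)&(rr<27)&(h>15),nose=(rr<4)).items():
    m&=abs(h)<70
    print(n,m.sum(),np.percentile(h[m],[10,50,90]).round(1))
    if n in("boss","disc","plate"):
        A=np.c_[x[m],y[m],np.ones(m.sum())]; print(np.linalg.lstsq(A,h[m],rcond=None)[0].round(3))
c=cv2.resize(w.c[125:280,190:350],None,fx=4,fy=4,interpolation=cv2.INTER_CUBIC); cv2.imwrite("pics/w7c.png",c)
th=0.95
E
```

```text
plate 9585 [-9.  -8.2 -7.3]
[-1.000e-03 -0.000e+00 -8.117e+00]
disc 1436 [5.9 6.8 7.7]
[-1.000e-03 -2.000e-03  6.763e+00]
boss 1205 [24.  24.9 25.6]
[-0.    -0.    24.849]
nose 134 [50.1 50.8 51.5]
```

View pics/w7c.png

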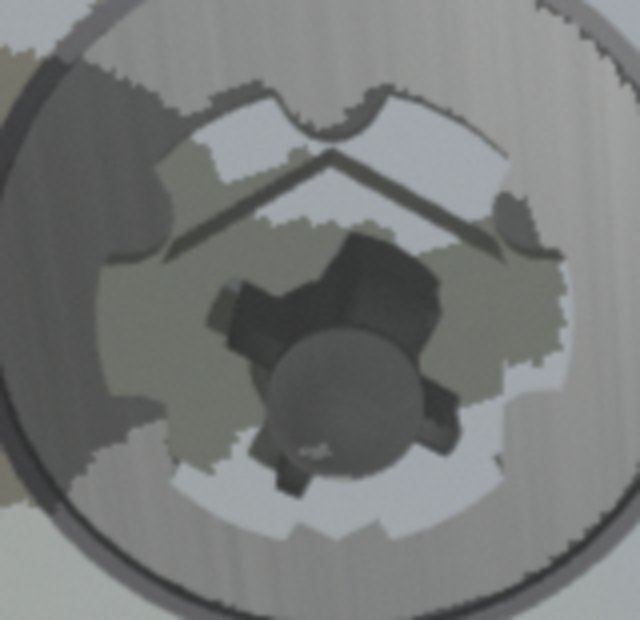

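```bash
python3 - <<'E'
from ov import *
w=load("pics/w2.npz")
uv=lambda a,b:(105+a/6-.5,140+b/6-.5)
t=w.onz(*uv(90,365),56); f=w.onz(*uv(362,428),56)
d=t-f; print(t,f,np.hypot(*d[:2])); psi=np.arctan2(d[1],d[0]); C=f+22*d/np.linalg.norm(d); print(C,np.degrees(psi))
rib=[(-22,-6),(11,-6),(18,0),(11,6),(-22,6)]
it=[(L(C,psi,hexa(56),36),(0,255,0)),(L(C,psi,rib,56),(0,0,255))]
for k in (60,180,300): it.append((L(C,psi+np.radians(k),rc(28,39,2),24),(255,0,0)))
overlay(w,None,0,"pics/w2bo.png",105,140,215,240,6,it)
E
python3 -c "
from goto import *
azgoal([447,-277,230],0)"
```

```text
[ 441.77454196 -292.578296     56.        ] [ 459.96536062 -259.20687091   56.        ] 38.00734002566576
[ 449.43586789 -278.52343849   56.        ] -118.59487393461069
13.05 [492.1 234.6 218.3]
shift(tool now) [-497.8  123.9   26.8] dist 513.7 rotvec deg [ 30.38   1.85 -19.01]
```

View pics/w2bo.png

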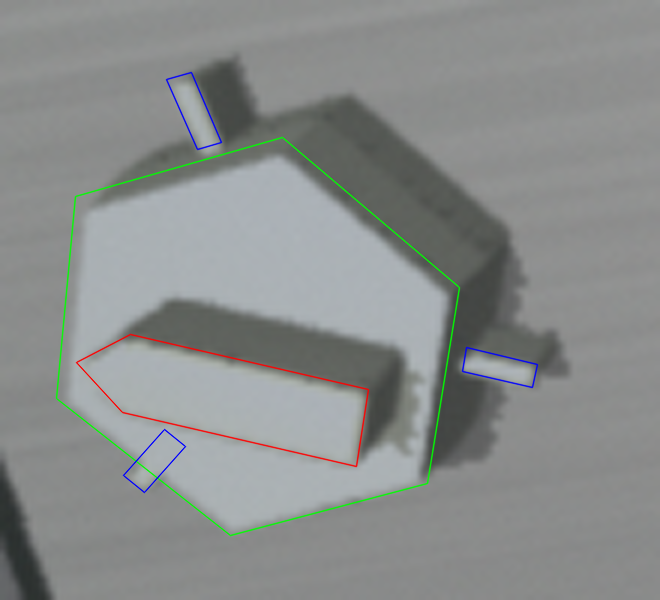

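```bash
python3 -m pendant '[[0,-45,11.2,2,0,0,0],[0,-45,11.2,2,0,0,0],[0,-45,11.2,2,0,0,0],[0,-45,11.2,2,0,0,0],[0,-45,11.2,2,0,0,0]]';python3 -m pendant '[[0,-45,11.2,2,0,0,0],[0,-45,11.2,2,0,0,0],[0,-45,11.2,2,0,0,0],[0,-45,11.2,2,0,0,0],[0,-45,11.2,2,0,0,0]]';python3 -m pendant '[[0,-45,11.2,2,0,0,0],[0,0,0,0,0,0,0]]';python3 -c "
from goto import *
azgoal([449,-278,200],-28.6)"
```

```text
t: 13.55
tool_pos: [468.9, 2.3, 222.6]
orientation: [0.195, 0.788, 0.558, 0.17]
ft_force: [0.1, -0.1, 0.1]
opening: 85.2
t: 14.05
tool_pos: [448.7, -216.4, 229.5]
orientation: [0.194, 0.789, 0.557, 0.171]
ft_force: [1.8, 0.2, -0.4]
opening: 85.3
t: 14.25
tool_pos: [444.7, -267.4, 232.2]
orientation: [0.196, 0.791, 0.554, 0.17]
ft_force: [0.1, 0.4, 0.8]
opening: 85.8
14.25 [ 444.7 -267.4  232.2]
shift(tool now) [-10.3  -9.3  31.3] dist 34.2 rotvec deg [29.61 -5.29  8.37]
```

```bash
python3 -m pendant '[[0,0,0,0,7.4,-1.32,2.1],[0,0,0,0,7.4,-1.32,2.1],[0,0,0,0,7.4,-1.32,2.1],[0,0,0,0,7.4,-1.32,2.1],[0,0,0,0,0,0,0]]';python3 -m pendant '[[0,0,0,0,0,0,0]]';python3 snap.py wrist w8; python3 -c "
from goto import *
azgoal([449,-278,120],-28.6)
print(r.get_obs()['joint_pos'].round(2))
from ov import *
w=load('pics/w8.npz')
C=[449.4,-278.5];psi=np.radians(-118.6)
rib=[(-22,-6),(11,-6),(18,0),(11,6),(-22,6)]
it=[(L(C,psi,hexa(56),36),(0,255,0)),(L(C,psi,rib,56),(0,0,255))]
q=w.proj(np.array([[449.4,-278.5,50]]))[0].astype(int); print(q)
overlay(w,None,0,'pics/w8o.png',q[0]-60,q[1]-50,q[0]+60,q[1]+50,6,it)
"
```

```text
t: 14.75
tool_pos: [448.1, -260.7, 230.7]
orientation: [-0.0, 0.857, 0.516, 0.001]
ft_force: [0.2, 1.0, -0.7]
opening: 85.3
t: 14.85
tool_pos: [445.5, -259.5, 230.4]
orientation: [-0.001, 0.857, 0.516, 0.002]
ft_force: [-1.6, 0.7, -0.3]
opening: 85.5
14.9 [ 444.9 -259.3  230.7]
shift(tool now) [-15.   12.2 110.7] dist 112.3 rotvec deg [ 0.08 -0.23  0.71]
[-0.61  0.1   1.89  0.    1.15 -0.13]
[294 192]
```

View pics/w8o.png

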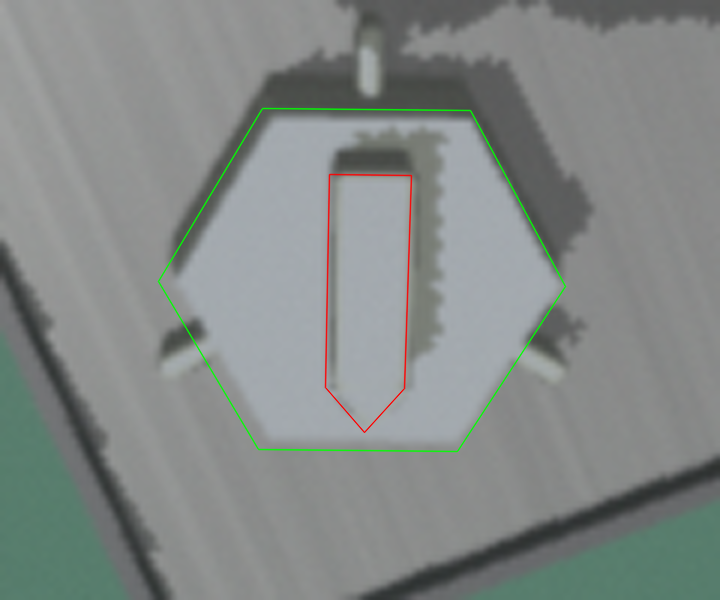

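```bash
python3 -m pendant '[[0,-15,12.2,30,0,0,0.7],[0,0,0,45,0,0,0],[0,0,0,45,0,0,0],[0,0,0,20,0,0,0],[0,0,0,0,0,0,0]]';python3 -m pendant '[[0,0,0,0,0,0,0]]';python3 -c "
from goto import *
azgoal([449,-278,38],-28.6)"
```

```text
t: 15.4
tool_pos: [445.8, -276.3, 88.8]
orientation: [-0.003, 0.86, 0.51, 0.001]
ft_force: [-1.0, 1.0, 0.5]
opening: 85.4
t: 15.5
tool_pos: [449.7, -279.0, 92.9]
orientation: [0.001, 0.86, 0.51, 0.003]
ft_force: [0.6, 0.2, 0.1]
opening: 85.4
15.5 [ 449.7 -279.    92.9]
shift(tool now) [ 0.4 -1.3 54.9] dist 55.0 rotvec deg [ 0.24 -0.2  -0.06]
```

```bash
python3 -m pendant '[[0,0,-1,30,0,0,0],[0,0,0,20,0,0,0],[0,0,0,0,0,0,0],[0,0,0,0,0,0,0]]';python3 -c "
from goto import *
azgoal([449,-278,38],-28.6)"
```

```text
t: 15.9
tool_pos: [450.9, -279.6, 44.4]
orientation: [0.002, 0.86, 0.51, 0.003]
ft_force: [0.5, 0.4, 0.5]
opening: 85.4
15.9 [ 450.9 -279.6   44.4]
shift(tool now) [ 0.4 -2.5  6.4] dist 6.9 rotvec deg [ 0.41 -0.17 -0.04]
```

```bash
python3 -m pendant '[[0,0.4,-2,5.5,0.4,-0.17,0],[0,0,0,0,0,0,0]]' 50;python3 -c "
from goto import *
azgoal([449,-278,38],-28.6)"; python3 -m pendant '[[0.5,0,0,0,0,0,0],[0.7,0,0,0,0,0,0],[0.9,0,0,0,0,0,0],[1,0,0,0,0,0,0],[1,0,0,0,0,0,0]]' 50; python3 -m pendant '[[1,0,0,0,0,0,0],[1,0,0,0,0,0,0]]' 60;python3 -c "
from goto import *
azgoal([449,-278,38],-28.6)"; python3 snap.py wrist w9
```

```text
t: 16.1
tool_pos: [449.1, -277.8, 38.1]
orientation: [-0.0, 0.86, 0.51, -0.0]
ft_force: [-0.2, -0.2, -0.6]
opening: 85.2
16.1 [ 449.1 -277.8   38.1]
shift(tool now) [-0.2  0.   0.1] dist 0.2 rotvec deg [-0.06 -0.01 -0.03]
t: 16.6
tool_pos: [448.5, -277.5, 37.1]
orientation: [-0.001, 0.86, 0.51, -0.0]
ft_force: [1.2, 0.3, -0.4]
opening: 12.2
t: 16.8
tool_pos: [448.6, -277.6, 37.3]
orientation: [-0.001, 0.86, 0.51, -0.0]
ft_force: [0.6, 0.3, 2.5]
opening: 10.9
16.8 [ 448.6 -277.6   37.3]
shift(tool now) [-0.2  0.5 -0.7] dist 0.9 rotvec deg [-0.13 -0.02 -0.04]
```

View pics/w9.png

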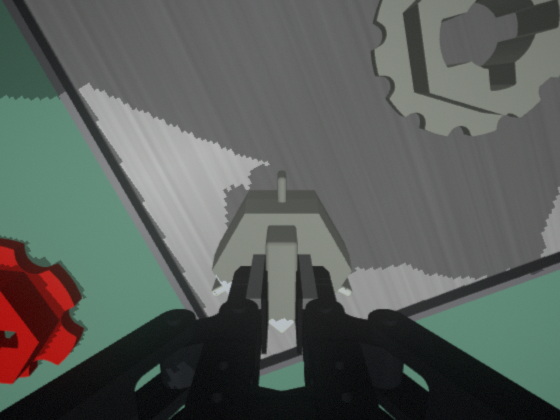

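```bash
python3 -m pendant '[[1,0,0,-20,0,0,0],[1,0,0,-45,0,0,0],[1,0,0,-45,0,0,0],[1,0,0,-45,0,0,0],[1,0,0,0,0,0,0]]';python3 -c "
from goto import *
S=np.array([542.2,221.1,125.6])
deckgoal(S,140,144.2)"
```

```text
t: 17.35
tool_pos: [453.0, -280.8, 199.3]
orientation: [0.005, 0.86, 0.51, 0.002]
ft_force: [0.0, -0.6, -0.6]
opening: 10.7
17.35 deck pos [  64.7 -508.7   47.7] ydeck -17.0 F [-0.1 -0.6 -0.6] open 10.7
shift(tool now) [ 465.2 -229.3  -50.8] dist 521.1 rotvec deg [ -17.94  -37.06 -154.36]
```

```bash
python3 -m pendant '[[1,42.3,-20.8,-4.6,0,0,0],[1,42.3,-20.8,-4.6,0,0,0],[1,42.3,-20.8,-4.6,0,0,0],[1,42.3,-20.8,-4.6,0,0,0],[1,42.3,-20.8,-4.6,0,0,0]]';python3 -m pendant '[[1,42.3,-20.8,-4.6,0,0,0],[1,42.3,-20.8,-4.6,0,0,0],[1,42.3,-20.8,-4.6,0,0,0],[1,42.3,-20.8,-4.6,0,0,0],[1,42.3,-20.8,-4.6,0,0,0]]';python3 -m pendant '[[1,42.3,-20.8,-4.6,0,0,0],[1,0,0,0,0,0,0],[1,0,0,0,0,0,0]]';python3 -c "
from goto import *
S=np.array([542.2,221.1,125.6])
deckgoal(S,140,144.2)
print(r.get_obs()['joint_pos'].round(2))"
```

```text
t: 17.85
tool_pos: [457.8, -40.4, 214.6]
orientation: [-0.002, 0.86, 0.51, -0.001]
ft_force: [0.7, -0.0, -1.0]
opening: 10.9
t: 18.35
tool_pos: [468.0, 194.9, 237.9]
orientation: [-0.001, 0.86, 0.51, -0.001]
ft_force: [1.1, 0.3, -0.2]
opening: 10.7
t: 18.65
tool_pos: [470.1, 240.9, 242.3]
orientation: [-0.001, 0.859, 0.512, -0.002]
ft_force: [-0.5, -0.1, -0.8]
opening: 10.7
18.65 deck pos [ -6.4   2.1 138.5] ydeck -17.0 F [-0.8 -0.2 -0.5] open 10.7
shift(tool now) [-0.8  5.1 -4.5] dist 6.9 rotvec deg [ -18.12  -38.24 -153.99]
[0.39 0.11 1.85 0.   1.19 0.89]
```

```bash
python3 -m pendant '[[1,0,0,0,-0.95,-2.01,-8.1],[1,0,0,0,-0.95,-2.01,-8.1],[1,0,0,0,-0.95,-2.01,-8.1],[1,0,0,0,-0.95,-2.01,-8.1],[1,0,0,0,-0.95,-2.01,-8.1]]';python3 -m pendant '[[1,0,0,0,-0.95,-2.01,-8.1],[1,0,0,0,-0.95,-2.01,-8.1],[1,0,0,0,-0.95,-2.01,-8.1],[1,0,0,0,-0.95,-2.01,-8.1],[1,0,0,0,-0.95,-2.01,-8.1]]';python3 -m pendant '[[1,0,0,0,-0.95,-2.01,-8.1],[1,0,0,0,-0.95,-2.01,-8.1],[1,0,0,0,-0.95,-2.01,-8.1],[1,0,0,0,-0.95,-2.01,-8.1],[1,0,0,0,-0.95,-2.01,-8.1]]';python3 -m pendant '[[1,0,0,0,-0.95,-2.01,-8.1],[1,0,0,0,-0.95,-2.01,-8.1],[1,0,0,0,-0.95,-2.01,-8.1],[1,0,0,0,-0.95,-2.01,-8.1],[1,0,0,0,0,0,0]]';python3 -c "
from goto import *
S=np.array([542.2,221.1,125.6])
deckgoal(S,120,144.2)
print(r.get_obs()['joint_pos'].round(2))"
```

```text
t: 19.15
tool_pos: [470.8, 238.0, 242.6]
orientation: [0.077, 0.625, 0.775, -0.055]
ft_force: [1.0, 0.4, -1.6]
opening: 10.4
t: 19.65
tool_pos: [470.8, 238.0, 242.5]
orientation: [0.145, 0.308, 0.935, -0.1]
ft_force: [-0.8, -0.3, -0.7]
opening: 10.4
t: 20.15
tool_pos: [470.6, 238.0, 242.3]
orientation: [0.194, -0.05, 0.971, -0.132]
ft_force: [-0.2, 0.7, -1.5]
opening: 10.6
t: 20.65
tool_pos: [469.9, 237.1, 242.0]
orientation: [0.213, -0.331, 0.908, -0.145]
ft_force: [-1.0, 0.3, -0.7]
opening: 10.5
20.65 deck pos [ -6.   -1.6 137.8] ydeck 143.8 F [-1.3  0.1 -0.1] open 10.5
shift(tool now) [-4.9 -3.8 17.8] dist 18.8 rotvec deg [-0.11 -0.26 -0.39]
[ 0.61 -0.06  2.12 -0.55  0.81 -1.32]
```

```bash
python3 -m pendant '[[1,-5.4,-4.1,10,-0.1,-0.25,-0.4],[1,0,0,10,0,0,0],[1,0,0,0,0,0,0],[1,0,0,0,0,0,0]]';python3 snap.py scene s10; python3 snap.py wrist w10; python3 -c "
from goto import *
S=np.array([542.2,221.1,125.6])
deckgoal(S,120,144.2)
load('pics/s10.npz').crop('pics/s10c.png',300,170,450,290,5)"
```

```text
t: 21.05
tool_pos: [486.7, 238.1, 228.4]
orientation: [0.215, -0.335, 0.906, -0.144]
ft_force: [0.1, -0.5, -0.1]
opening: 10.4
21.15 deck pos [  1.6   3.8 118.7] ydeck 144.3 F [-0.8  0.6 -0.3] open 10.8
shift(tool now) [ 4.  -1.  -1.3] dist 4.3 rotvec deg [0.04 0.21 0.1 ]
```

View pics/s10c.png

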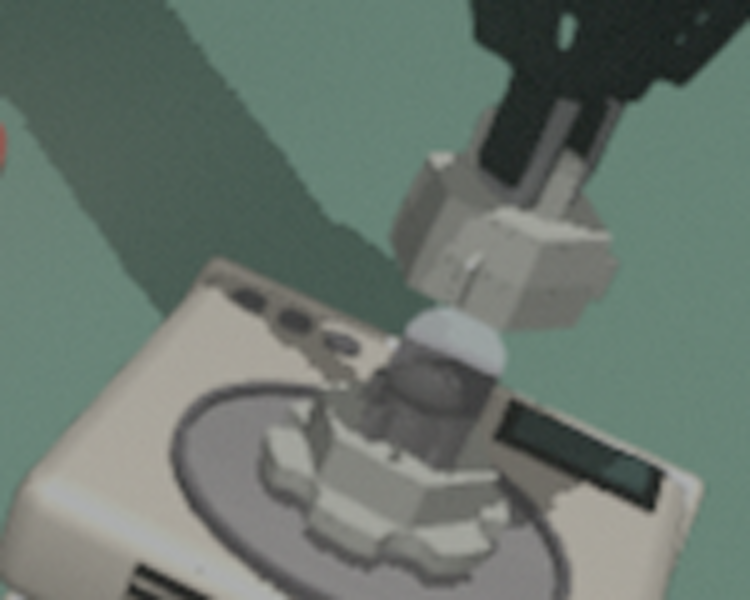

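View pics/w10.png

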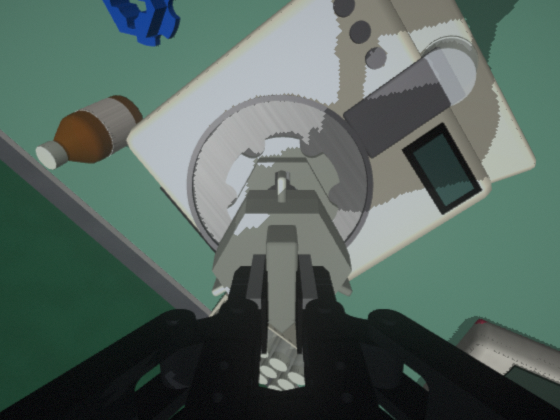

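```bash
python3 -m pendant '[[1,0,0,0,0,0,0],[1,0,0,0,0,0,0]]';python3 -c "
from goto import *
S=np.array([542.2,221.1,125.6])
deckgoal(S,100,144.2)"
```

```text
t: 21.35
tool_pos: [486.7, 238.8, 229.7]
orientation: [0.217, -0.336, 0.905, -0.144]
ft_force: [0.9, 0.1, -0.8]
opening: 11.0
21.35 deck pos [  1.7   4.  119.2] ydeck 144.3 F [ 0.3  0.3 -1.1] open 11.0
shift(tool now) [ 4.3 -1.  19.2] dist 19.7 rotvec deg [0.04 0.27 0.11]
```

```bash
python3 -m pendant '[[1,3.6,-1.1,10,0,0.2,0],[1,0,0,9,0,0,0],[1,0,0,0,0,0,0],[1,0,0,0,0,0,0]]';python3 -c "
from goto import *
S=np.array([542.2,221.1,125.6])
deckgoal(S,85,144.2)"
```

```text
t: 21.75
tool_pos: [493.9, 232.6, 211.6]
orientation: [0.214, -0.335, 0.906, -0.145]
ft_force: [0.5, -0.1, 0.1]
opening: 10.6
21.75 deck pos [ 0.  -0.2 99.3] ydeck 144.3 F [ 0.5 -0.  -0.1] open 10.6
shift(tool now) [-0.2  0.1 14.3] dist 14.3 rotvec deg [ 0.04 -0.04  0.12]
```

```bash
python3 -m pendant '[[1,-0.5,0,7,0,0,0],[1,0,0,6,0,0,0],[1,0,0,0,0,0,0]]';python3 -m pendant '[[1,0,0,3,0,0,0],[1,0,0,0,0,0,0]]';python3 -m pendant '[[1,0,0,3,0,0,0],[1,0,0,0,0,0,0]]';python3 -c "
from goto import *
S=np.array([542.2,221.1,125.6])
deckgoal(S,75,144.2)"
```

```text
t: 22.05
tool_pos: [500.6, 231.4, 200.2]
orientation: [0.214, -0.335, 0.906, -0.145]
ft_force: [-1.2, 0.3, -0.7]
opening: 10.8
t: 22.25
tool_pos: [502.2, 231.4, 198.3]
orientation: [0.214, -0.335, 0.906, -0.144]
ft_force: [0.4, 0.9, -0.5]
opening: 10.6
t: 22.45
tool_pos: [503.6, 231.1, 195.9]
orientation: [0.215, -0.335, 0.906, -0.144]
ft_force: [-0.5, 0.8, -0.4]
opening: 10.5
22.45 deck pos [ 0.6  0.5 80.8] ydeck 144.3 F [-0.8  0.7  0. ] open 10.5
shift(tool now) [0.8 0.2 5.8] dist 5.8 rotvec deg [0.04 0.02 0.11]
```

```bash
python3 -m pendant '[[1,0,0,3,0,0,0],[1,0,0,0,0,0,0]]';python3 -m pendant '[[1,0,0,3,0,0,0],[1,0,0,0,0,0,0]]';python3 -m pendant '[[1,0,0,2,0,0,0],[1,0,0,0,0,0,0]]';python3 -m pendant '[[1,0,0,2,0,0,0],[1,0,0,0,0,0,0]]';python3 -c "
from goto import *
S=np.array([542.2,221.1,125.6])
deckgoal(S,75,144.2)"
```

```text
t: 22.65
tool_pos: [505.1, 230.7, 193.2]
orientation: [0.215, -0.335, 0.906, -0.144]
ft_force: [0.1, -0.2, -1.0]
opening: 10.8
t: 22.85
tool_pos: [506.5, 230.3, 190.5]
orientation: [0.214, -0.335, 0.906, -0.144]
ft_force: [0.1, 0.4, -0.8]
opening: 10.6
t: 23.05
tool_pos: [507.5, 230.1, 188.9]
orientation: [0.215, -0.335, 0.906, -0.144]
ft_force: [-1.0, 0.1, -0.3]
opening: 10.7
t: 23.25
tool_pos: [508.5, 229.9, 187.2]
orientation: [0.215, -0.335, 0.906, -0.144]
ft_force: [0.4, -1.2, -0.6]
opening: 10.3
23.25 deck pos [ 0.6  0.5 70.8] ydeck 144.3 F [ 0.2 -1.  -0.8] open 10.3
shift(tool now) [ 0.8  0.2 -4.2] dist 4.3 rotvec deg [0.04 0.02 0.11]
```

```bash
python3 -m pendant '[[1,0,0,3,0,0,0],[1,0,0,0,0,0,0]]';python3 -m pendant '[[1,0,0,4,0,0,0],[1,0,0,0,0,0,0]]';python3 -m pendant '[[1,0,0,3,0,0,0],[1,0,0,0,0,0,0]]';python3 -m pendant '[[1,0,0,1.5,0,0,0],[1,0,0,0,0,0,0]]';python3 -c "
from goto import *
S=np.array([542.2,221.1,125.6])
deckgoal(S,58,144.2)"
```

```text
t: 23.45
tool_pos: [509.9, 229.5, 184.5]
orientation: [0.215, -0.335, 0.906, -0.144]
ft_force: [-0.3, -0.5, -0.4]
opening: 10.6
t: 23.65
tool_pos: [511.8, 228.9, 180.8]
orientation: [0.214, -0.335, 0.906, -0.144]
ft_force: [-0.1, -0.2, -1.0]
opening: 10.2
t: 23.85
tool_pos: [513.3, 228.6, 178.4]
orientation: [0.214, -0.335, 0.906, -0.144]
ft_force: [0.4, -0.8, 0.0]
opening: 10.4
t: 24.05
tool_pos: [514.1, 228.5, 177.3]
orientation: [0.215, -0.335, 0.906, -0.144]
ft_force: [-0.6, -0.2, -1.1]
opening: 10.4
24.05 deck pos [ 0.7  0.6 59.3] ydeck 144.3 F [-1.  -0.3 -0.7] open 10.4
shift(tool now) [0.9 0.2 1.3] dist 1.6 rotvec deg [0.03 0.02 0.12]
```

```bash
python3 -m pendant '[[1,0,0,1,0,0,0],[1,0,0,0,0,0,0]]';python3 -m pendant '[[1,0,0,1,0,0,0],[1,0,0,0,0,0,0]]';python3 -m pendant '[[1,0,0,1,0,0,0],[1,0,0,0,0,0,0]]';python3 -c "
from goto import *
S=np.array([542.2,221.1,125.6])
deckgoal(S,58,144.2)"
```

```text
t: 24.25
tool_pos: [514.6, 228.5, 176.6]
orientation: [0.215, -0.335, 0.906, -0.144]
ft_force: [0.3, -0.2, -0.5]
opening: 10.7
t: 24.45
tool_pos: [515.1, 228.6, 176.2]
orientation: [0.215, -0.335, 0.906, -0.144]
ft_force: [-2.9, 0.4, 2.6]
opening: 10.3
t: 24.65
tool_pos: [515.1, 228.6, 176.1]
orientation: [0.215, -0.335, 0.906, -0.144]
ft_force: [-10.9, 0.3, 10.3]
opening: 10.4
24.65 deck pos [ 0.9  0.9 57.8] ydeck 144.3 F [-4.1 -2.3 14.3] open 10.4
shift(tool now) [ 1.2  0.3 -0.2] dist 1.3 rotvec deg [0.02 0.04 0.06]
```

```bash
python3 -m pendant '[[1,0,0,-0.8,0,0,0],[0.85,0,0,0,0,0,0],[0.6,0,0,0,0,0,0],[0.3,0,0,0,0,0,0],[0.2,0,0,0,0,0,0]]';python3 -m pendant '[[0.2,0,0,0,0,0,0],[0.2,0,0,-20,0,0,0],[0.2,0,0,-40,0,0,0],[0.2,0,0,-45,0,0,0],[0.2,0,0,0,0,0,0]]';python3 snap.py wrist w11; python3 snap.py scene s11;python3 snap.py top t11; python3 -c "
from goto import *
from ov import *
load('pics/s11.npz').crop('pics/s11c.png',300,170,450,290,5)
w=load('pics/w11.npz'); S=np.array([542.2,221.1,125.6])
for nm in('w11','s11'):
  w=load(f'pics/{nm}.npz')
  P=w.cloud()-S; h=P@NZ; x=P@DX; y=P@DY; rr=np.hypot(x,y)
  for n,m in dict(plate=(rr>50)&(rr<65)&(h<5)&(h>-20),disc=(rr>36)&(rr<40)&(h>2)&(h<18),body=(rr<26)&(h>50)&(h<66),rib=(rr<15)&(h>70)&(h<90)).items():
    print(nm,n,m.sum(),np.percentile(h[m],[10,50,90]).round(1) if m.any() else '', np.linalg.lstsq(np.c_[x[m],y[m],np.ones(m.sum())],h[m],rcond=None)[0].round(3))
"
```

```text
t: 25.15
tool_pos: [515.3, 228.2, 175.4]
orientation: [0.215, -0.335, 0.906, -0.144]
ft_force: [0.7, 0.5, 0.3]
opening: 55.6
t: 25.65
tool_pos: [465.8, 243.4, 273.2]
orientation: [0.22, -0.335, 0.905, -0.143]
ft_force: [0.3, 1.2, 0.6]
opening: 68.2
w11 plate 6610 [-9.  -8.1 -7.2] [ 0.     0.    -8.075]
w11 disc 506 [6.  6.9 7.8] [1.000e-03 2.000e-03 6.896e+00]
w11 body 2930 [56.1 56.9 57.8] [-5.0000e-03 -7.0000e-03  5.6938e+01]
w11 rib 717 [75.9 76.7 77.6] [-2.6000e-02  1.4000e-02  7.6731e+01]
s11 plate 675 [-10.1  -9.4  -8.4] [-1.000e-03  1.000e-03 -9.281e+00]
s11 disc 92 [3.2 5.2 6.3] [-3.00e-03 -0.00e+00  5.14e+00]
s11 body 365 [54.6 55.9 63.2] [-1.1400e-01 -3.9000e-02  5.7989e+01]
s11 rib 102 [71.  74.7 75.9] [-0.246  0.141 74.713]
```

View pics/w11.png

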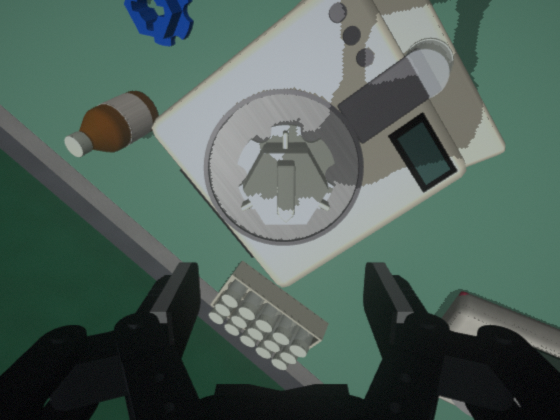

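View pics/s11c.png

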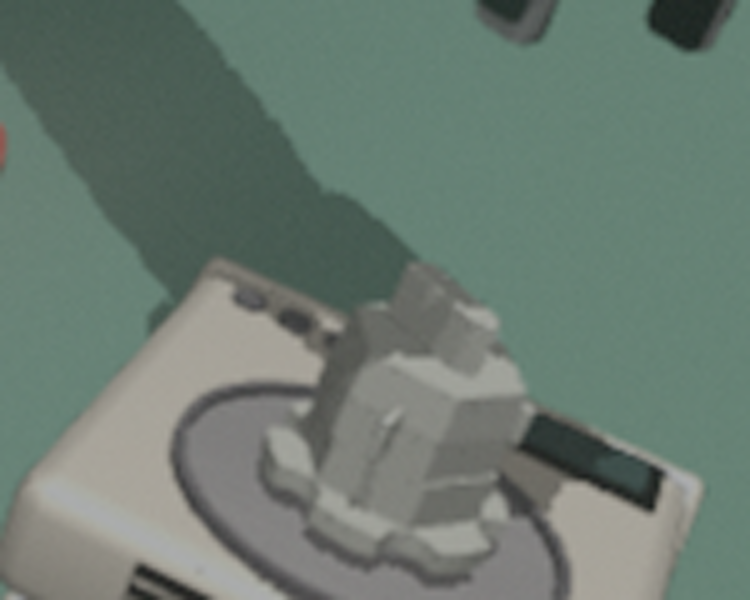

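View pics/t11.png

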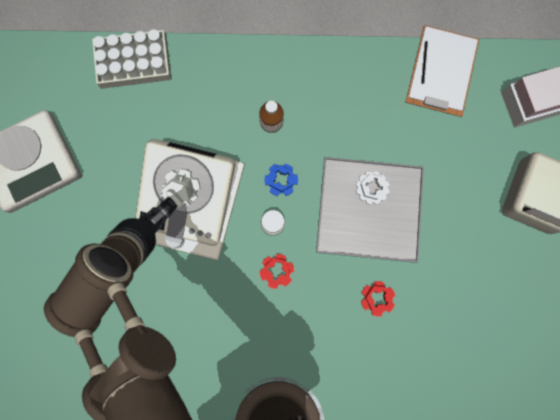

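```bash
python3 -m pendant '[[0.2,0,0,0,0,0,0],[0.2,0,0,0,0,0,0]]'; python3 -c "
from workcell import r
print(r.hand_in())"
```

```text
t: 26.0
tool_pos: [463.7, 239.9, 264.6]
orientation: [0.213, -0.335, 0.906, -0.145]
ft_force: [0.0, -0.5, -0.3]
opening: 68.4
the job is handed in; nothing more can be done
None
```

The six-pocket wheel is on the drive hub and fully home on the seat, and the stirrer is fully home on the wheel. I handed the job in at t = 26.0 s, with the gripper open and clear of everything.

- **Wheel:** I held it by the boss and turned its master slot to the spline angle read from the wrist camera, about 0.95 rad from uphill. It slid down with no search and no contact until the seat, where the force reached about 20 N.
- **Stirrer:** I held it by the rib and lowered it at the same angle. It also went down freely and stopped at about 14 N on the wheel.
- **Height checks with the wrist camera:** After the wheel was placed, the nose stood 26.0 mm above the boss top (26 expected). At the end, the stirrer body's top was 50.0 mm above the wheel's disc (50 expected), and the disc lay parallel to the deck.
- **Readings that disagreed:** Heights above the deck plate came out about 1 mm low, including the bare nose. The seat contact came about 1.4 mm lower than I had calculated. Both are within the 2 mm calibration tolerance. The scene camera's coarser heights were 1 to 3 mm lower still, so I relied on the wrist camera.
- **Other objects:** In the last top picture the twelve-pocket wheel, bottle, tub and coloured look-alikes are in the same places as in the first.

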